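Present a pulley to the gear-store reader

ROBOT

A 6-joint arm with a two-finger parallel gripper is mounted at the origin on the work surface. World frame = base frame: x ahead of the robot, y to its left, z up, the work surface at z = 0. Lengths are in m, angles in rad, forces in N, time in s.
With the tool pointing down it reaches from about 0.35 to 0.725 m from the base axis. Payload 6 kg.
Tool frame: the origin (TCP) lies at the very end of the fingers, on their centre line; the grasp point (between the pads) lies 19 mm behind it (robot.tcp_to_grasp is the distance from the TCP to the grasp point, in m); z points along the fingers, x is the direction in which the jaws open and shut, and the axes are right-handed (so a half turn about z gives the same grasp; the last joint's range is limited). The gripper opens to 85 mm and grips with 20 to 120 N. Pads are 22 mm wide; open, the fingers measure 114 mm over their backs; the gripper's body (76 mm by 85 mm) begins 54 mm behind the grasp point. The pads swing forward as they close: fully open they stand 13 mm farther back than shut.
Start: joints at [1.448, 0.04, 0.085, 0, -1.615, -0.334], TCP at [0.265, 0.538, 0.231] pointing down, gripper open.
Joint ranges: [-2.56, 2.56], [-1.29, 2.01], [-1.08, 1.49], [-3.29, 1.98], [-2.81, -0.18], [-2.99, 2.99]. Speed limits (rad/s): [2.57, 2.57, 3.01, 3.14, 3.14, 3.14].

INTERFACE

Orientations are given as [roll, pitch, yaw] about the fixed x, y, z axes, in that order (R = Rz(yaw) Ry(pitch) Rx(roll)).
In Python, from cell import robot gives the robot as it stands.
- The arm moves only by the tool apply_moves, never from a script. Its argument "increments" is a list of rows, each an object of numbers: "grip": the finger opening in cm, from 0 to 8.54; "x", "y", "z": the shift along the tool's x, y, z in cm; "roll": the turn about the tool's z in degrees. A call has 1 to 20 rows; each row is the pose to reach, as a shift and turn from the pose commanded when the call began, along the tool's axes at that moment; what a row does not reach only later rows make up. A row lasts 1/12 s, in which the tool goes at most 41.7 mm and 7.16 degrees, less where a joint would pass 70% of its speed; a pose out of reach is approached as far as the arm can. A call with a gripper value outside its range is refused whole. The fingers move at their own pace and stop on an object; "force" is the grip in N (left out, the last holds). Time passes only in rows, so rows that repeat a pose let the fingers close. It gives the time, the measured TCP pose, the force and the opening at its end, in the units of the state.
- robot.get_state(): the state, without advancing time (a new reading comes with each control period).
- robot.snapshot(name): name is "scene" or "top"; returns the picture (480x640x3 uint8, blue, green, red); there is no depth.
- robot.get_calibration(name): a dict with "fov_y" (degrees; the focal length in pixels is half the picture's height over the tangent of half this angle, whatever the lens; pixels are square), "cx", "cy" (the principal point, pixels), "distortion" ([k1, k2, p1, p2, k3] as OpenCV has them; the pictures are not rectified), "R" (3x3) and "t" (3): a world point X has camera coordinates R X + t. Camera axes: x right, y down, z forward; pixel columns grow to the right and rows downward; lengths in m; the calibration is good to about 2 mm. A picture is of the moment at which its call begins. get_calibration takes no time and is no camera call.
- robot.close_job(): hands the job in, once; it reports no verdict.
The state is a dict: "time": time; "joint_pos": joint angles; "qd": joint speeds; "effort": joint torques, N m; "eef_pos": TCP position; "ee_rot": TCP orientation; "wrist_force": force on the tool from outside, world axes, zero at the start; "torque": the same for the moment, N m; "gripper_width": opening from 0.0 (shut) to 1.0 (fully open).
Only numpy, scipy, OpenCV 4.12 (cv2) and the standard library are available. Lean on these libraries where they do the work, as an engineer would, in place of code of your own. Each camera call takes 0.05 s, during which the arm holds its last target.

TASK

Book the orange pulley in for inspection: on the key panel press green, then yellow, then blue, one key at a time, each fully down and let up again. Only then take the orange pulley out of the grey tray and hold it still in the air square above the middle of the reader's slanted glass, 12 cm off it, right way up with its underside parallel to the glass and its length along the glass's long side (either end first). Finish while holding it there; do not bump the reader, and leave everything else where it is.

Things in the scene. Friction and masses are not known exactly. Their poses are not given: they have to be found in the camera images.
- pulley: orange twin-sheave rigging pulley lying flat on one cheek in the grey tray: round-ended, 90 mm long (x), 36 mm wide (y), 36 mm thick (z), 0.18 to 0.35 kg; origin at the centre of its underside, x along its length, y across its width, z up. Its sides (54 mm of straight length about the middle, set by three 36 mm wide orange cheek plates at the bottom, middle and top of the thickness) are parallel and can be gripped anywhere between bottom and top
- window: slanted top of the grey reader: white frame 160 x 140 mm with a dark rectangular glass 110 x 60 mm flush in it, leaning 25 degrees out of level towards the reader's front (roughly to the robot); red ticks mark the ends of the glass's centre line. Origin at the centre of the glass, on its surface, 90 mm above the table; x along the long side of the glass (up the slope), y along its short side, z square out of the glass
- reader: the fixed grey reader under the window, foot 150 x 140 mm, highest edge about 125 mm above the table; origin at the centre of its foot, on the table
- tray: fixed grey open tray, 170 mm (x) by 370 mm (y), 22 mm high, walls and floor 4 mm thick; origin at the centre of its underside; the three pulleys lie on its floor side by side along y, about 115 mm apart, lengthways roughly along x, in any order
- panel: fixed grey key panel, box 80 x 166 x 30 mm, carries the three keys in a row along its y; origin at the centre of its underside
- green (a joint): green round key of the panel: 0 = up, grows as it is pushed down, 0.006 m = fully down (counts as pressed from 0.004). Spring: about 1.5 N to start, 5 N fully down; comes up again by itself
- green_top (a point): centre of the top face of the green key (28 mm across, top face 22 mm above the panel, 52 mm above the table); keys stand 52 mm apart in one row, their order along the row varies; pushed straight down
- yellow (a joint): yellow round key of the panel: 0 = up, grows as it is pushed down, 0.006 m = fully down (counts as pressed from 0.004). Spring: about 1.5 N to start, 5 N fully down; comes up again by itself
- yellow_top (a point): centre of the top face of the yellow key (28 mm across, top face 22 mm above the panel, 52 mm above the table); keys stand 52 mm apart in one row, their order along the row varies; pushed straight down
- blue (a joint): blue round key of the panel: 0 = up, grows as it is pushed down, 0.006 m = fully down (counts as pressed from 0.004). Spring: about 1.5 N to start, 5 N fully down; comes up again by itself
- blue_top (a point): centre of the top face of the blue key (28 mm across, top face 22 mm above the panel, 52 mm above the table); keys stand 52 mm apart in one row, their order along the row varies; pushed straight down
- pulley_blue: blue pulley, same size, bystander in the tray; origin at the centre of its underside, x along its length, y across its width, z up
- pulley_black: black pulley, same size, bystander in the tray; origin at the centre of its underside, x along its length, y across its width, z up
- carton: loose cardboard box 100 x 80 x 60 mm, bystander; origin at the centre of its underside
- jar: loose jar with blue lid, 60 mm across, 85 mm high, bystander; origin at the centre of its underside
- mug: loose blue mug, 76 mm across, 90 mm high, handle to its +y, bystander; origin at the centre of its underside
- wrench: loose steel wrench 150 mm long along its x, bystander; origin at its middle, underside
- tape: loose cardboard-coloured ring 80 mm across, 45 mm high, bystander; origin at the centre of its underside
Things that resemble listed ones, but are neither listed nor needed, are in the scene too. There is more than one size of the pulley; the one meant has the size given above.

How it is judged:
By the outcome, as a careful person would: the job done as asked, in the order asked, and still so for the second after the job is handed in, while the arm keeps its last pose, push and grip.
It also fails if it takes over 56 s, if anything falls off the work surface, if the arm or the gripper's body presses on something with over 40 N, if the wrist force passes 120 N, or if a joint passes its speed limit or range.

## Working session

There is one attempt and no reset: what is moved stays moved. The work goes in short steps, Python scripts to look and compute and a tool call to move; the robot and the scene stay as the last step left them, time stands still between calls to the robot, and variables do not carry over. Pictures are saved under pics/ and viewed, and the job is handed in when it is done.

Besides the shell and the picture viewer there is one more tool, called by a JSON object that holds its "op" and its "data", one argument or row to a line. apply_moves: Moves the arm, as the interface text tells. Its arguments: {"type":"object","properties":{"increments":{"type":"array","items":{"type":"object","properties":{"grip":{"type":"number"},"x":{"type":"number"},"y":{"type":"number"},"z":{"type":"number"},"roll":{"type":"number"}}}},"force":{"type":"number"}},"required":["increments"]}

```bash
ls; mkdir -p pics; python3 - <<'E'
from cell import robot
import cv2
for n in("scene","top"):
    cv2.imwrite(f"pics/{n}0.png",robot.snapshot(n)); c=robot.get_calibration(n); print(n,c)
print(robot.get_state(), robot.tcp_to_grasp)
E
```

```text
pics
scene {'fov_y': 43.22542299225823, 'cx': 323.86668044339035, 'cy': 244.9383045688142, 'distortion': array([0.03957175, 0.        , 0.        , 0.        , 0.        ]), 'R': array([[-0.07305965,  0.99715378,  0.01861786],
       [ 0.60193752,  0.05897176, -0.7963627 ],
       [-0.795194  , -0.04697519, -0.60453273]]), 't': array([ 0.01549936, -0.24413458,  2.13031307])}
top {'fov_y': 42.54728626871861, 'cx': 317.2707724279668, 'cy': 233.29256720395935, 'distortion': array([0.00048247, 0.        , 0.        , 0.        , 0.        ]), 'R': array([[ 0.00805544, -0.99995657,  0.00468748],
       [-0.99450319, -0.00850072, -0.10436063],
       [ 0.10439594, -0.00382105, -0.99452847]]), 't': array([-0.00207316,  0.47674239,  1.35136322])}
{'time': 0.1, 'joint_pos': array([ 1.44771695e+00,  4.07444157e-02,  8.39321080e-02, -3.94728687e-04,
       -1.61548597e+00, -3.33653315e-01]), 'qd': array([-0.00197674, -0.000216  ,  0.0020113 ,  0.00069164,  0.00075009,
       -0.00037239]), 'effort': array([-4.44668738e-03, -3.69346189e+01,  3.48282981e+01,  6.95180565e+00,
       -4.53930217e-03,  8.31243714e-07]), 'eef_pos': array([0.2644457 , 0.53826361, 0.23039733]), 'ee_rot': array([-3.14147338e+00, -1.54827381e-03, -2.02751178e+00]), 'wrist_force': array([-0.28792063, -0.66568622, -0.34278578]), 'torque': array([-0.00166838, -0.01550409, -0.01546746]), 'gripper_width': 0.9976128044761546} 0.0187
```

View pics/scene0.png

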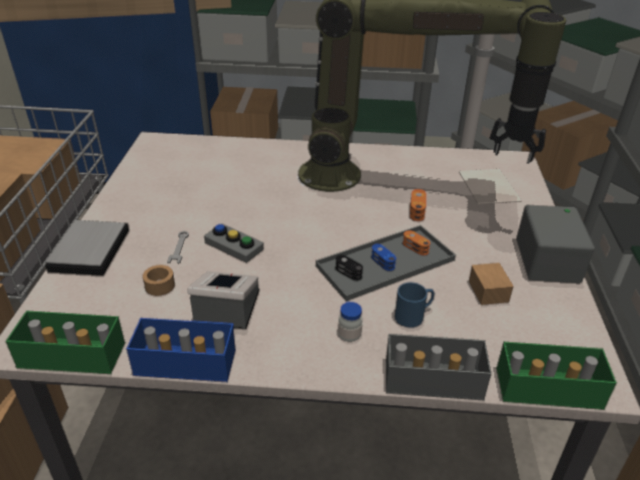

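View pics/top0.png

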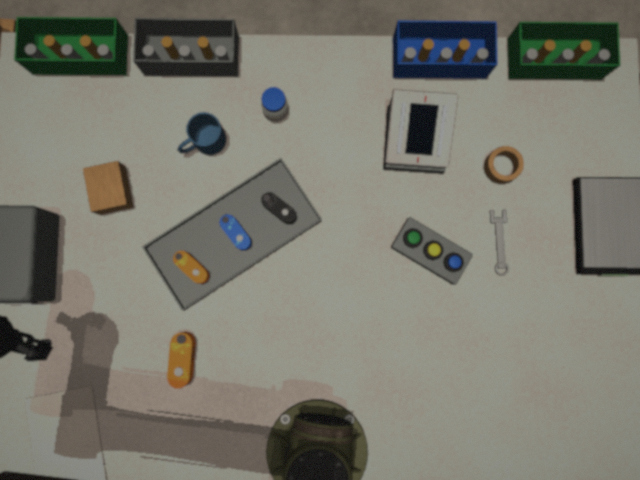

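```bash
python3 - <<'E'
import cv2
im=cv2.imread("pics/top0.png")
def crop(x,y,w,h,s,n): cv2.imwrite(n,cv2.resize(im[y:y+h,x:x+w],None,fx=s,fy=s,interpolation=cv2.INTER_CUBIC))
crop(140,155,190,160,4,"pics/c1.png"); crop(375,80,110,100,6,"pics/c2.png"); crop(380,205,100,90,6,"pics/c3.png")
crop(140,230,80,170,3.5,"pics/c4.png")
E
```

```text
(no output)
```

View pics/c1.png

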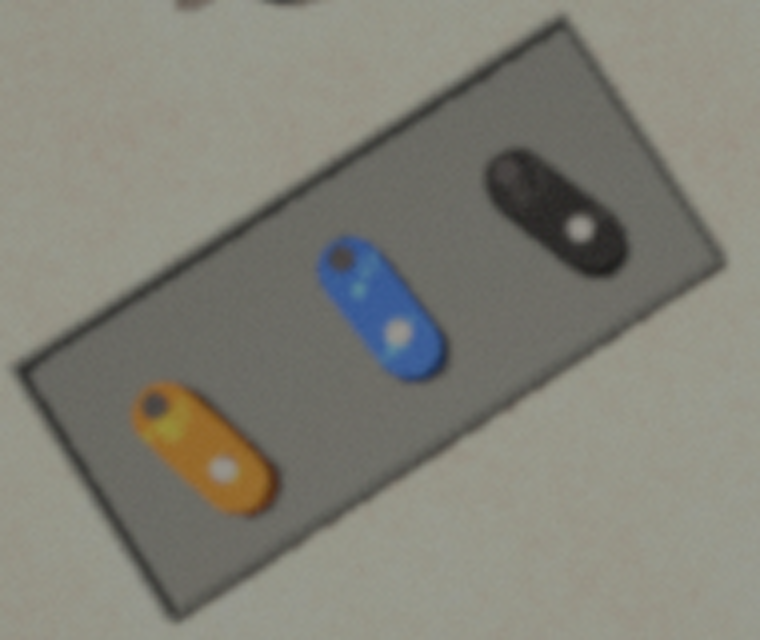

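View pics/c2.png

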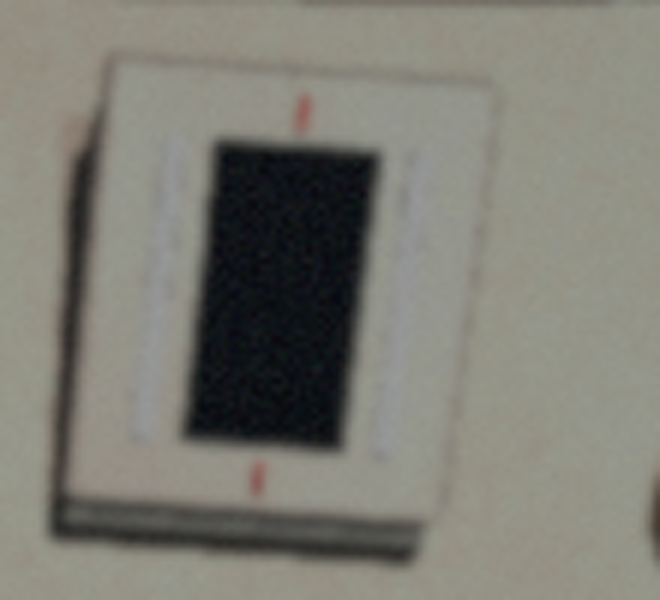

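View pics/c3.png

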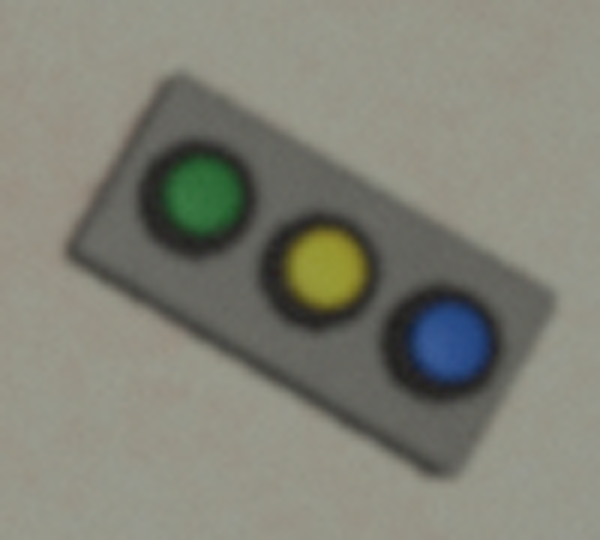

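View pics/c4.png

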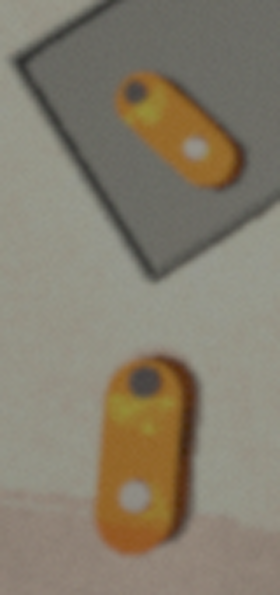

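```bash
cat > h.py <<'E'
import numpy as np,cv2
from cell import robot
def K(n):
    c=robot.get_calibration(n); f=240/np.tan(np.radians(c['fov_y']/2))
    return np.array([[f,0,c['cx']],[0,f,c['cy']],[0,0,1.]]),np.array(c['distortion']),np.array(c['R']),np.array(c['t'])
def ray(n,px):
    k,d,R,t=K(n); u=cv2.undistortPoints(np.array([[px]],float),k,d)[0,0]
    return -R.T@t, R.T@np.array([u[0],u[1],1])
def onz(n,px,z):
    o,r=ray(n,px); return o+r*(z-o[2])/r[2]
def proj(n,P):
    k,d,R,t=K(n); return cv2.projectPoints(np.atleast_2d(np.array(P,float)),cv2.Rodrigues(R)[0],t,k,d)[0][:,0]
def c(x0,y0,s,p): return ((p[0]+.5)/s-.5+x0,(p[1]+.5)/s-.5+y0)
E
python3 - <<'E'
from h import *
np.set_printoptions(precision=4,suppress=True)
for n,p in dict(green=(203,195),yellow=(328,268),blue=(452,342)).items(): print(n,onz('top',c(380,205,6,p),.052))
im=cv2.imread('pics/top0.png');hsv=cv2.cvtColor(im,cv2.COLOR_BGR2HSV)
m=cv2.inRange(hsv,(8,120,80),(32,255,255));m[:235]=0;m[300:]=0;m[:,:150]=0;m[:,230:]=0
m=cv2.morphologyEx(m,cv2.MORPH_CLOSE,np.ones((5,5)))
cs=cv2.findContours(m,0,1)[0];cc=max(cs,key=cv2.contourArea)
W=np.array([onz('top',p[0],.04)[:2] for p in cc]);print(cv2.minAreaRect(W.astype(np.float32)),cv2.minAreaRect(cc))
print('hole',onz('top',c(140,155,4,(156,406)),.04),'dot',onz('top',c(140,155,4,(223,470)),.04))
for p in [(18,368),(177,620),(565,16),(726,263)]: print('tray',onz('top',c(140,155,4,p),.022))
# window: glass corners fit
g=[c(375,80,6,p) for p in [(217,142),(381,151),(343,450),(184,437)]]
t=[c(375,80,6,p) for p in [(304,112),(257,479)]]
from scipy.optimize import least_squares
ct=np.cos(np.radians(25));st=np.sin(np.radians(25))
def fr(y):
    cx,sx=np.cos(y),np.sin(y)
    X=np.array([cx*ct,sx*ct,st]);Y=np.array([-sx,cx,0]);return X,Y,np.cross(X,Y)
def mod(v):
    X,Y,Z=fr(v[2]);o=np.array([v[0],v[1],.09])
    return np.array([o+a*X+b*Y for a,b in [(.055,.03),(.055,-.03),(-.055,-.03),(-.055,.03)]])
r=least_squares(lambda v:(proj('top',mod(v))-g).ravel(),[.6,-.2,0]);print('win',r.x,r.fun)
for p in t: print('tick',onz('top',p,.09))
X,Y,Z=fr(r.x[2]);print(X,Y,Z,'target',np.r_[r.x[:2],.09]+.12*Z)
print(proj('scene',np.r_[r.x[:2],.09]),proj('scene',onz('top',c(380,205,6,(203,193)),.052)))
E
python3 - <<'E'
import cv2
im=cv2.imread("pics/scene0.png")
cv2.imwrite("pics/s1.png",cv2.resize(im[210:330,180:310],None,fx=6,fy=5,interpolation=cv2.INTER_CUBIC)) 
E
```

```text
green [ 0.4674 -0.2085  0.052 ]
yellow [ 0.441  -0.2538  0.052 ]
blue [ 0.4144 -0.2986  0.052 ]
((0.3985464870929718, 0.27836501598358154), (0.090876504778862, 0.03682856261730194), 46.107177734375) ((191.00001525878906, 267.0000305175781), (41.01219177246094, 16.970561981201172), 45.0)
hole [0.4221 0.3062 0.04  ] dot [0.3873 0.2684 0.04  ]
tray [0.4439 0.3877 0.022 ]
tray [0.3052 0.2949 0.022 ]
tray [0.6465 0.0857 0.022 ]
tray [ 0.5063 -0.0065  0.022 ]
win [ 0.6989 -0.2217 -0.0595] [-0.2992 -0.7853  0.383  -0.4028  0.3437  0.4389 -0.4292  0.7673]
tick [ 0.7677 -0.2307  0.09  ]
tick [ 0.6319 -0.2124  0.09  ]
[ 0.9047 -0.0539  0.4226] [0.0594 0.9982 0.    ] [-0.4219  0.0251  0.9063] target [ 0.6482 -0.2187  0.1988]
[[222.8393 281.3094]] [[245.0878 239.3249]]
```

View pics/s1.png

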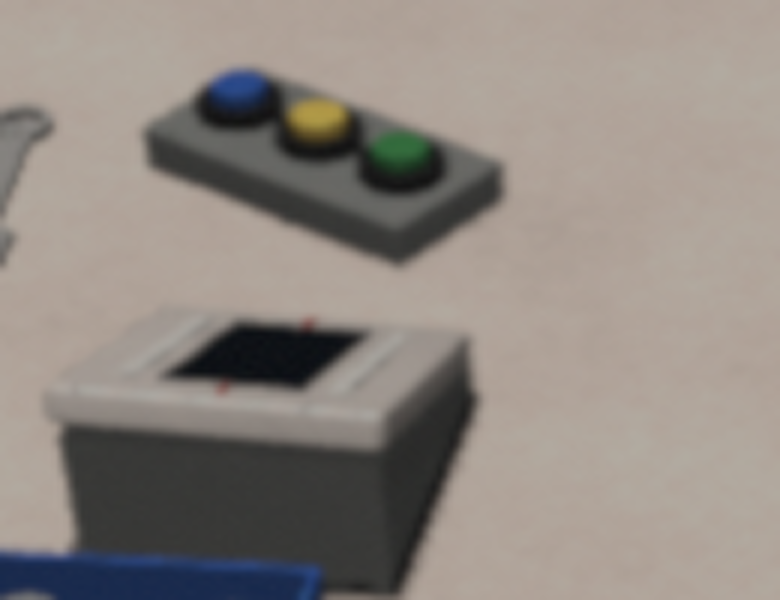

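```bash
cat >> h.py <<'E'
from scipy.spatial.transform import Rotation as Ro
def plan(target,yaw=None):
    s=robot.get_state(); R=Ro.from_euler('xyz',s['ee_rot']).as_matrix()
    y=s['ee_rot'][2]
    d=R.T@(np.array(target)-s['eef_pos'])*100
    r=None if yaw is None else ((-(yaw-y)+np.pi)%(2*np.pi)-np.pi)*180/np.pi
    print('tool cm',d.round(2),'roll',r)
def st():
    s=robot.get_state()
    for k in('time','eef_pos','ee_rot','wrist_force','torque','gripper_width','joint_pos'): print(k,np.round(s[k],4))
E
python3 - <<'E'
from h import *
from scipy.optimize import least_squares
ct=np.cos(np.radians(25));s_=np.sin(np.radians(25))
def mod(v):
    cx,sx=np.cos(v[2]),np.sin(v[2]);X=np.array([cx*ct,sx*ct,s_]);Y=np.array([-sx,cx,0]);o=np.array([v[0],v[1],.09])
    return np.array([o+a*X+b*Y for a,b in [(.055,.03),(.055,-.03),(-.055,-.03),(-.055,.03)]])
g=[c(375,80,6,p) for p in [(217,142),(381,151),(343,450),(184,437)]]
q=[(163,378),(302,387),(366,330),(237,323)]  # scene order: far-left.. 
sc=[((p[0]+.5)/6-.5+180,(p[1]+.5)/5-.5+210) for p in q]
print(proj('scene',mod([.6989,-.2217,-.0595])),sc)
sc2=[sc[1],sc[0],sc[3],sc[2]]
r=least_squares(lambda v:np.r_[(proj('top',mod(v))-g).ravel(),(proj('scene',mod(v))-sc2).ravel()],[.69,-.22,0]);print(r.x,r.fun.round(2))
print('bluepulley',onz('top',(235,232),.04),'bigorange ends',onz('top',(181,333),.045),onz('top',(179,387),.045))
plan([.467,-.208,.10]); 
E
```

```text
[[228.67835886 288.5122449 ]
 [204.60967564 286.04000665]
 [217.4000058  274.64151418]
 [239.86749106 276.91227022]] [(206.75, 285.2), (229.91666666666666, 287.0), (240.58333333333334, 275.6), (219.08333333333334, 274.2)]
[ 0.69757095 -0.22030445 -0.05472992] [-1.06 -0.15 -0.37  0.1  -0.17  0.95 -0.95  1.4  -0.45  1.16 -1.37  0.57
 -1.15  0.17 -0.17  0.97]
bluepulley [0.47647982 0.18355937 0.04      ] bigorange ends [0.25546907 0.29470113 0.045     ] [0.14111917 0.2954185  0.045     ]
tool cm [ 58.02 -51.09  13.14] roll None
```

{"op": "apply_moves", "data": {
  "increments": [
    {"grip": 0,"x": 58,"y": -51.1,"z": 13.1},
    {"grip": 0,"x": 58,"y": -51.1,"z": 13.1},
    {"grip": 0,"x": 58,"y": -51.1,"z": 13.1},
    {"grip": 0,"x": 58,"y": -51.1,"z": 13.1},
    {"grip": 0,"x": 58,"y": -51.1,"z": 13.1},
    {"grip": 0,"x": 58,"y": -51.1,"z": 13.1},
    {"grip": 0,"x": 58,"y": -51.1,"z": 13.1},
    {"grip": 0,"x": 58,"y": -51.1,"z": 13.1},
    {"grip": 0,"x": 58,"y": -51.1,"z": 13.1},
    {"grip": 0,"x": 58,"y": -51.1,"z": 13.1},
    {"grip": 0,"x": 58,"y": -51.1,"z": 13.1},
    {"grip": 0,"x": 58,"y": -51.1,"z": 13.1},
    {"grip": 0,"x": 58,"y": -51.1,"z": 13.1},
    {"grip": 0,"x": 58,"y": -51.1,"z": 13.1},
    {"grip": 0,"x": 58,"y": -51.1,"z": 13.1},
    {"grip": 0,"x": 58,"y": -51.1,"z": 13.1},
    {"grip": 0,"x": 58,"y": -51.1,"z": 13.1},
    {"grip": 0,"x": 58,"y": -51.1,"z": 13.1},
    {"grip": 0,"x": 58,"y": -51.1,"z": 13.1},
    {"grip": 0,"x": 58,"y": -51.1,"z": 13.1}
  ]
}}

```text
$.increments[0]: bad value
```

```bash
python3 - <<'E'
from h import *
st(); plan([.467,-.208,.058]); plan([.441,-.253,.058]); plan([.4145,-.298,.058])
E
```

```text
time 0.1
eef_pos [0.2644 0.5383 0.2304]
ee_rot [-3.1415e+00 -1.5000e-03 -2.0275e+00]
wrist_force [-0.2879 -0.6657 -0.3428]
torque [-0.0017 -0.0155 -0.0155]
gripper_width 0.9976
joint_pos [ 1.4477e+00  4.0700e-02  8.3900e-02 -4.0000e-04 -1.6155e+00 -3.3370e-01]
tool cm [ 58.02 -51.09  17.34] roll None
tool cm [ 63.2  -50.74  17.34] roll None
tool cm [ 68.41 -50.34  17.35] roll None
```

{"op": "apply_moves", "data": {
  "increments": [
    {"grip": 0.5,"x": 4,"y": -3.5,"z": 0.9,"roll": 0},
    {"grip": 0.0,"x": 8,"y": -7,"z": 1.8,"roll": 0}
  ]
}}

```text
time: 0.27
eef_pos: [0.2854, 0.4588, 0.2148]
ee_rot: [-3.141, -0.004, -2.026]
wrist_force: [0.8, -0.5, 1.1]
gripper_width: 0.746
```

{"op": "apply_moves", "data": {
  "increments": [
    {"grip": 0,"x": 50,"y": -44.1,"z": 11.3,"roll": 0},
    {"grip": 0,"x": 50,"y": -44.1,"z": 11.3,"roll": 0},
    {"grip": 0,"x": 50,"y": -44.1,"z": 11.3,"roll": 0},
    {"grip": 0,"x": 50,"y": -44.1,"z": 11.3,"roll": 0},
    {"grip": 0,"x": 50,"y": -44.1,"z": 11.3,"roll": 0},
    {"grip": 0,"x": 50,"y": -44.1,"z": 11.3,"roll": 0},
    {"grip": 0,"x": 50,"y": -44.1,"z": 11.3,"roll": 0},
    {"grip": 0,"x": 50,"y": -44.1,"z": 11.3,"roll": 0},
    {"grip": 0,"x": 50,"y": -44.1,"z": 11.3,"roll": 0},
    {"grip": 0,"x": 50,"y": -44.1,"z": 11.3,"roll": 0},
    {"grip": 0,"x": 50,"y": -44.1,"z": 11.3,"roll": 0},
    {"grip": 0,"x": 50,"y": -44.1,"z": 11.3,"roll": 0},
    {"grip": 0,"x": 50,"y": -44.1,"z": 11.3,"roll": 0},
    {"grip": 0,"x": 50,"y": -44.1,"z": 11.3,"roll": 0},
    {"grip": 0,"x": 50,"y": -44.1,"z": 11.3,"roll": 0},
    {"grip": 0,"x": 50,"y": -44.1,"z": 11.3,"roll": 0},
    {"grip": 0,"x": 50,"y": -44.1,"z": 11.3,"roll": 0},
    {"grip": 0,"x": 50,"y": -44.1,"z": 11.3,"roll": 0},
    {"grip": 0,"x": 50,"y": -44.1,"z": 11.3,"roll": 0},
    {"grip": 0,"x": 50,"y": -44.1,"z": 11.3,"roll": 0}
  ]
}}

```text
time: 1.93
eef_pos: [0.4611, -0.1835, 0.1045]
ee_rot: [3.142, 0.0, -2.027]
wrist_force: [0.8, -0.4, 1.0]
gripper_width: -0.004
```

```bash
python3 - <<'E'
from h import *
st(); plan([.467,-.208,.046]); plan([.441,-.253,.058]); plan([.4145,-.298,.058])
cv2.imwrite('pics/t1.png',robot.snapshot('top')[150:330,340:520].repeat(4,0).repeat(4,1))
E
```

```text
time 1.9333
eef_pos [ 0.4611 -0.1835  0.1045]
ee_rot [ 3.1416e+00  1.0000e-04 -2.0271e+00]
wrist_force [ 0.8498 -0.374   0.9686]
torque [ 0.0143 -0.002  -0.0347]
gripper_width -0.0045
joint_pos [ 2.8300e-02 -2.2150e-01 -3.9050e-01 -1.0000e-04 -1.4018e+00  1.0862e+00]
tool cm [ 1.94 -1.61  5.85] roll None
tool cm [ 7.13 -1.26  4.65] roll None
tool cm [12.33 -0.86  4.65] roll None
```

View pics/t1.png

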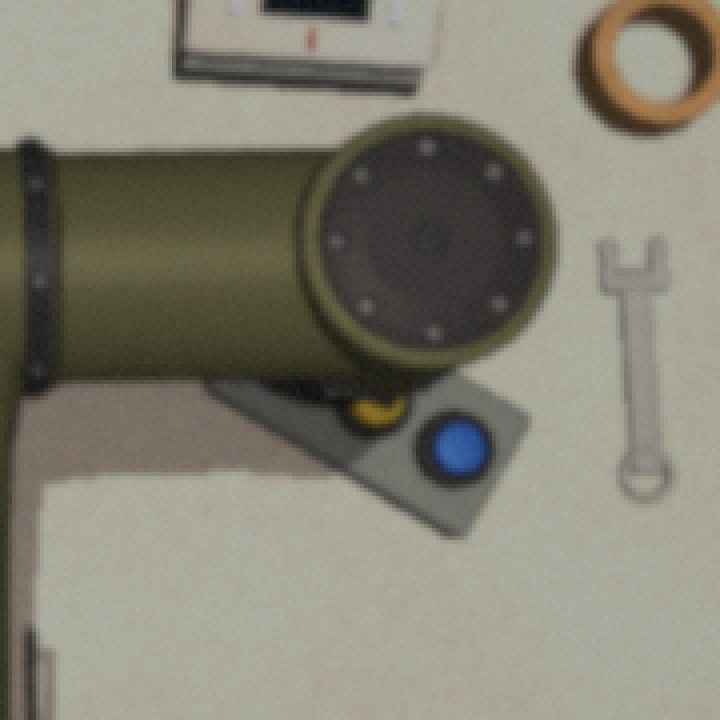

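{"op": "apply_moves", "data": {
  "increments": [
    {"grip": 0,"x": 1.9,"y": -1.6,"z": 4.4,"roll": 0},
    {"grip": 0,"x": 1.9,"y": -1.6,"z": 4.4,"roll": 0},
    {"grip": 0,"x": 1.9,"y": -1.6,"z": 4.4,"roll": 0},
    {"grip": 0,"x": 1.9,"y": -1.6,"z": 4.4,"roll": 0}
  ]
}}

```text
time: 2.32
eef_pos: [0.4673, -0.2076, 0.0612]
ee_rot: [-3.141, -0.001, -2.027]
wrist_force: [-0.2, -0.0, 0.8]
gripper_width: 0.001
```

```bash
python3 - <<'E'
from h import *
st(); plan([.467,-.208,.046])
cv2.imwrite('pics/s2.png',cv2.resize(robot.snapshot('scene')[150:300,170:330],None,fx=5,fy=4,interpolation=2))
E
```

```text
time 2.3167
eef_pos [ 0.4673 -0.2076  0.0612]
ee_rot [-3.1413e+00 -6.0000e-04 -2.0266e+00]
wrist_force [-0.1623 -0.0384  0.7846]
torque [-0.0124 -0.024   0.0071]
gripper_width 0.0009
joint_pos [-2.3200e-02 -1.5340e-01 -4.1240e-01  7.0000e-04 -1.3117e+00  1.1380e+00]
tool cm [0.05 0.01 1.52] roll None
```

View pics/s2.png

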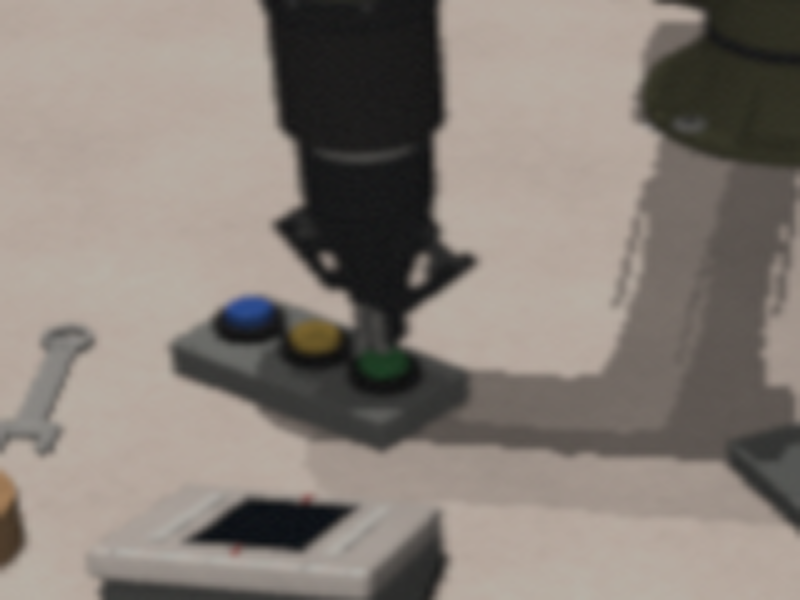

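{"op": "apply_moves", "data": {
  "increments": [
    {"grip": 0,"x": 0,"y": 0,"z": 0.8,"roll": 0},
    {"grip": 0,"x": 0,"y": 0,"z": 1.2,"roll": 0},
    {"grip": 0,"x": 0,"y": 0,"z": 1.5,"roll": 0},
    {"grip": 0,"x": 0,"y": 0,"z": 1.6,"roll": 0},
    {"grip": 0,"x": 0,"y": 0,"z": 1.6,"roll": 0},
    {"grip": 0,"x": 0,"y": 0,"z": 1.6,"roll": 0}
  ]
}}

```text
time: 2.87
eef_pos: [0.4682, -0.2078, 0.0461]
ee_rot: [-3.139, 0.001, -2.027]
wrist_force: [-0.7, 3.3, 7.8]
gripper_width: -0.003
```

{"op": "apply_moves", "data": {
  "increments": [
    {"grip": 0,"x": 0,"y": 0,"z": -1,"roll": 0},
    {"grip": 0,"x": 0,"y": 0,"z": -2,"roll": 0},
    {"grip": 0,"x": 0,"y": 0,"z": -2,"roll": 0},
    {"grip": 0,"x": 2.6,"y": 0.2,"z": -2,"roll": 0},
    {"grip": 0,"x": 5.2,"y": 0.35,"z": -2,"roll": 0},
    {"grip": 0,"x": 5.2,"y": 0.35,"z": -1.5,"roll": 0},
    {"grip": 0,"x": 5.2,"y": 0.35,"z": -1.5,"roll": 0}
  ]
}}

```text
time: 3.45
eef_pos: [0.4399, -0.2539, 0.0583]
ee_rot: [3.14, -0.0, -2.03]
wrist_force: [-0.3, 0.4, -0.1]
gripper_width: -0.0
```

```bash
python3 - <<'E'
from h import *
plan([.441,-.253,.046]);st()
E
```

```text
tool cm [-0.13 -0.06  1.23] roll None
time 3.45
eef_pos [ 0.4399 -0.2539  0.0583]
ee_rot [ 3.1398e+00 -1.0000e-04 -2.0299e+00]
wrist_force [-0.2613  0.428  -0.0512]
torque [ 0.0192  0.0668 -0.0134]
gripper_width -0.0
joint_pos [-1.2670e-01 -1.5910e-01 -4.2250e-01 -5.0000e-04 -1.3092e+00  1.2384e+00]
```

{"op": "apply_moves", "data": {
  "increments": [
    {"grip": 0,"x": 0,"y": 0,"z": 0.5,"roll": 0},
    {"grip": 0,"x": 0,"y": 0,"z": 1.0,"roll": 0},
    {"grip": 0,"x": 0,"y": 0,"z": 1.4,"roll": 0},
    {"grip": 0,"x": 0,"y": 0,"z": 1.5,"roll": 0},
    {"grip": 0,"x": 0,"y": 0,"z": 1.5,"roll": 0},
    {"grip": 0,"x": 0,"y": 0,"z": 1.5,"roll": 0}
  ]
}}

```text
time: 3.95
eef_pos: [0.4415, -0.2533, 0.046]
ee_rot: [-3.141, -0.001, -2.026]
wrist_force: [-4.3, 2.0, 10.8]
gripper_width: 0.004
```

{"op": "apply_moves", "data": {
  "increments": [
    {"grip": 0,"x": 0,"y": 0,"z": -1,"roll": 0},
    {"grip": 0,"x": 0,"y": 0,"z": -2,"roll": 0},
    {"grip": 0,"x": 0,"y": 0,"z": -2,"roll": 0},
    {"grip": 0,"x": 2.6,"y": 0.2,"z": -2,"roll": 0},
    {"grip": 0,"x": 5.2,"y": 0.35,"z": -2,"roll": 0},
    {"grip": 0,"x": 5.2,"y": 0.35,"z": -1.5,"roll": 0},
    {"grip": 0,"x": 5.2,"y": 0.35,"z": -1.5,"roll": 0}
  ]
}}

```text
time: 4.53
eef_pos: [0.414, -0.2987, 0.0581]
ee_rot: [3.14, 0.0, -2.03]
wrist_force: [0.5, 0.2, -0.5]
gripper_width: 0.004
```

{"op": "apply_moves", "data": {
  "increments": [
    {"grip": 0,"x": 0,"y": 0,"z": 0.5,"roll": 0},
    {"grip": 0,"x": 0,"y": 0,"z": 1.0,"roll": 0},
    {"grip": 0,"x": 0,"y": 0,"z": 1.4,"roll": 0},
    {"grip": 0,"x": 0,"y": 0,"z": 1.5,"roll": 0},
    {"grip": 0,"x": 0,"y": 0,"z": 1.5,"roll": 0},
    {"grip": 0,"x": 0,"y": 0,"z": 1.5,"roll": 0}
  ]
}}

```text
time: 5.03
eef_pos: [0.4155, -0.2984, 0.046]
ee_rot: [-3.141, -0.001, -2.026]
wrist_force: [-3.6, 3.2, 11.1]
gripper_width: -0.001
```

{"op": "apply_moves", "data": {
  "increments": [
    {"grip": 0,"x": 0,"y": 0,"z": -2,"roll": 0},
    {"grip": 0,"x": 0,"y": 0,"z": -5,"roll": 0},
    {"grip": 0,"x": 0,"y": 0,"z": -8.5,"roll": 0},
    {"grip": 0,"x": 0,"y": 0,"z": -10,"roll": 0},
    {"grip": 0,"x": 0,"y": 0,"z": -10,"roll": 0}
  ]
}}

```text
time: 5.45
eef_pos: [0.4171, -0.2989, 0.149]
ee_rot: [-3.134, 0.0, -2.026]
wrist_force: [0.4, -0.6, 0.2]
gripper_width: -0.001
```

```bash
python3 - <<'E'
from h import *
im=cv2.imread('pics/scene0.png')
hsv=cv2.cvtColor(im,cv2.COLOR_BGR2HSV)
o=np.array([.3985,.278,.04])
print(proj('scene',[o,[.4221,.3062,.04],[.3873,.2684,.04],[.3985-.0306,.278-.033,.04],[.3985+.0306,.278+.033,.04]]))
cv2.imwrite('pics/s3.png',cv2.resize(im[220:265,390:445],None,fx=12,fy=12,interpolation=2))
plan([.388,.266,.14],np.radians(-43)); st()
E
```

```text
[[414.10017623 238.20579966]
 [424.26628591 243.60735988]
 [410.64927098 235.76014796]
 [402.46956404 231.45316212]
 [426.08367972 245.16092936]]
tool cm [-49.45  27.47   0.7 ] roll -73.10474698772084
time 5.45
eef_pos [ 0.4171 -0.2989  0.149 ]
ee_rot [-3.1344e+00  1.0000e-04 -2.0264e+00]
wrist_force [ 0.3651 -0.6437  0.2043]
torque [ 0.0037 -0.005  -0.0123]
gripper_width -0.0014
joint_pos [-0.2277 -0.1957 -0.2878  0.0016 -1.4717  1.3427]
```

View pics/s3.png

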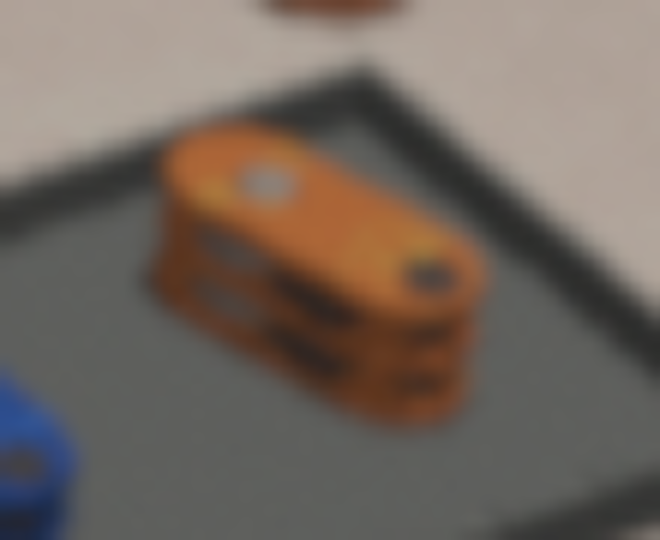

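{"op": "apply_moves", "data": {
  "increments": [
    {"grip": 0,"x": -49.5,"y": 27.7,"z": 2,"roll": -72.6},
    {"grip": 0,"x": -49.5,"y": 27.7,"z": 2,"roll": -72.6},
    {"grip": 6,"x": -49.5,"y": 27.7,"z": 2,"roll": -72.6},
    {"grip": 6,"x": -49.5,"y": 27.7,"z": 2,"roll": -72.6},
    {"grip": 6,"x": -49.5,"y": 27.7,"z": 2,"roll": -72.6},
    {"grip": 6,"x": -49.5,"y": 27.7,"z": 2,"roll": -72.6},
    {"grip": 6,"x": -49.5,"y": 27.7,"z": 2,"roll": -72.6},
    {"grip": 6,"x": -49.5,"y": 27.7,"z": 2,"roll": -72.6},
    {"grip": 6,"x": -49.5,"y": 27.7,"z": 2,"roll": -72.6},
    {"grip": 6,"x": -49.5,"y": 27.7,"z": 2,"roll": -72.6},
    {"grip": 6,"x": -49.5,"y": 27.7,"z": 2,"roll": -72.6},
    {"grip": 6,"x": -49.5,"y": 27.7,"z": 2,"roll": -72.6},
    {"grip": 6,"x": -49.5,"y": 27.7,"z": 2,"roll": -72.6},
    {"grip": 6,"x": -49.5,"y": 27.7,"z": 2,"roll": -72.6},
    {"grip": 6,"x": -49.5,"y": 27.7,"z": 2,"roll": -72.6},
    {"grip": 6,"x": -49.5,"y": 27.7,"z": 2,"roll": -72.6},
    {"grip": 6,"x": -49.5,"y": 27.7,"z": 2,"roll": -72.6},
    {"grip": 6,"x": -49.5,"y": 27.7,"z": 2,"roll": -72.6},
    {"grip": 6,"x": -49.5,"y": 27.7,"z": 2,"roll": -72.6},
    {"grip": 6,"x": -49.5,"y": 27.7,"z": 2,"roll": -72.6}
  ]
}}

```text
time: 7.12
eef_pos: [0.3849, 0.2672, 0.1246]
ee_rot: [-3.141, 0.0, -0.762]
wrist_force: [1.3, 0.6, -0.2]
gripper_width: 0.7
```

```bash
python3 - <<'E'
from h import *
st(); plan([.3865,.2675,.05],np.radians(-43.5))
cv2.imwrite('pics/s4.png',cv2.resize(robot.snapshot('scene')[140:300,310:490],None,fx=4.4,fy=3.7,interpolation=2))
E
```

```text
time 7.1167
eef_pos [0.3849 0.2672 0.1246]
ee_rot [-3.141e+00  1.000e-04 -7.616e-01]
wrist_force [ 1.2908  0.5669 -0.1978]
torque [-0.0177  0.009  -0.0406]
gripper_width 0.7005
joint_pos [ 1.0396 -0.3115 -0.4263 -0.     -1.4554  1.3404]
tool cm [ 0.1  -0.12  7.46] roll -0.13919869930135778
```

View pics/s4.png

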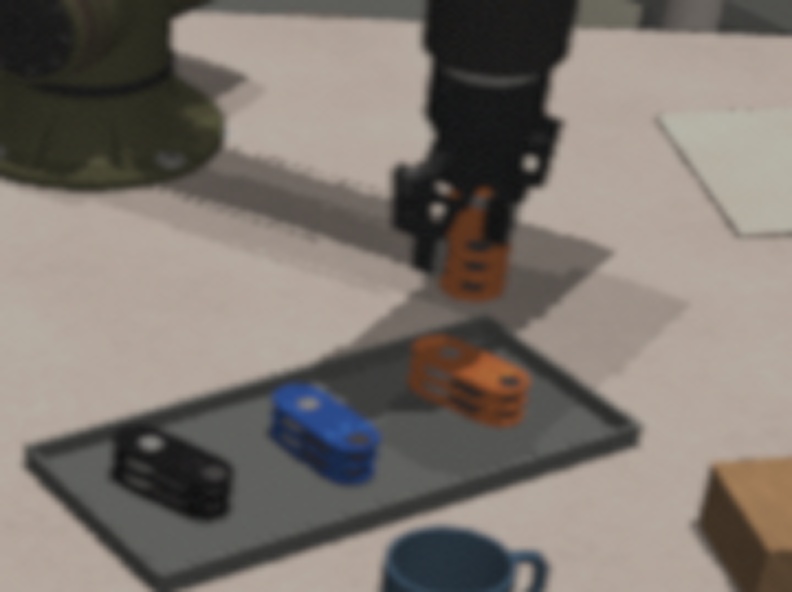

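{"op": "apply_moves", "data": {
  "force": 30,
  "increments": [
    {"grip": 6,"x": 0.1,"y": -0.1,"z": 3.5,"roll": 0},
    {"grip": 6,"x": 0.1,"y": -0.1,"z": 7,"roll": 0},
    {"grip": 6,"x": 0.1,"y": -0.1,"z": 9.5,"roll": 0},
    {"grip": 6,"x": 0.1,"y": -0.1,"z": 11,"roll": 0},
    {"grip": 6,"x": 0.1,"y": -0.1,"z": 11.8,"roll": 0},
    {"grip": 6,"x": 0.1,"y": -0.1,"z": 11.8,"roll": 0},
    {"grip": 6,"x": 0.1,"y": -0.1,"z": 11.8,"roll": 0}
  ]
}}

```text
time: 7.75
eef_pos: [0.3866, 0.2681, 0.0072]
ee_rot: [-3.141, -0.0, -0.761]
wrist_force: [0.5, -0.2, 0.3]
gripper_width: 0.703
```

{"op": "apply_moves", "data": {
  "force": 30,
  "increments": [
    {"grip": 4.5,"x": 0,"y": 0,"z": 0,"roll": 0},
    {"grip": 4,"x": 0,"y": 0,"z": 0,"roll": 0},
    {"grip": 3,"x": 0,"y": 0,"z": 0,"roll": 0},
    {"grip": 2,"x": 0,"y": 0,"z": 0,"roll": 0},
    {"grip": 2,"x": 0,"y": 0,"z": 0,"roll": 0},
    {"grip": 2,"x": 0,"y": 0,"z": 0,"roll": 0},
    {"grip": 2,"x": 0,"y": 0,"z": 0,"roll": 0},
    {"grip": 2,"x": 0,"y": 0,"z": 0,"roll": 0}
  ]
}}

```text
time: 8.42
eef_pos: [0.3868, 0.2687, 0.008]
ee_rot: [-3.139, -0.0, -0.76]
wrist_force: [-1.6, -0.5, 5.9]
gripper_width: 0.419
```

```bash
python3 - <<'E'
from h import *
st()
E
```

```text
time 8.4167
eef_pos [0.3868 0.2687 0.008 ]
ee_rot [-3.1391e+00 -2.0000e-04 -7.6010e-01]
wrist_force [-1.6376 -0.5437  5.9476]
torque [-0.0543  0.4815 -0.0389]
gripper_width 0.4185
joint_pos [ 1.0382e+00 -2.2980e-01 -5.7900e-01  8.0000e-04 -1.2192e+00  1.3431e+00]
```

{"op": "apply_moves", "data": {
  "force": 60,
  "increments": [
    {"grip": 2,"x": 0,"y": 0,"z": 0,"roll": 0},
    {"grip": 2,"x": 0,"y": 0,"z": -0.5,"roll": 0},
    {"grip": 2,"x": 0,"y": 0,"z": -2.5,"roll": 0},
    {"grip": 2,"x": 0,"y": 0,"z": -5,"roll": 0},
    {"grip": 2,"x": 0,"y": 0,"z": -6,"roll": 0},
    {"grip": 2,"x": 0,"y": 0,"z": -6,"roll": 0},
    {"grip": 2,"x": 0,"y": 0,"z": -6,"roll": 0}
  ]
}}

```text
time: 9.0
eef_pos: [0.3857, 0.268, 0.0656]
ee_rot: [3.141, 0.001, -0.761]
wrist_force: [-0.4, 0.1, -4.3]
gripper_width: 0.411
```

```bash
python3 - <<'E'
from h import *
st(); plan([.336,.197,.06],np.radians(-56.3))
cv2.imwrite('pics/s5.png',cv2.resize(robot.snapshot('scene')[140:300,330:490],None,fx=5,fy=3.7,interpolation=2))
E
```

```text
time 9.0
eef_pos [0.3857 0.268  0.0656]
ee_rot [ 3.1412e+00  1.0000e-03 -7.6080e-01]
wrist_force [-0.4309  0.0768 -4.2831]
torque [-0.0956  0.1122  0.0342]
gripper_width 0.4113
joint_pos [ 1.0381e+00 -2.7870e-01 -5.0880e-01 -1.1000e-03 -1.3409e+00  1.3430e+00]
tool cm [1.3  8.57 0.56] roll 12.712119600489391
```

View pics/s5.png

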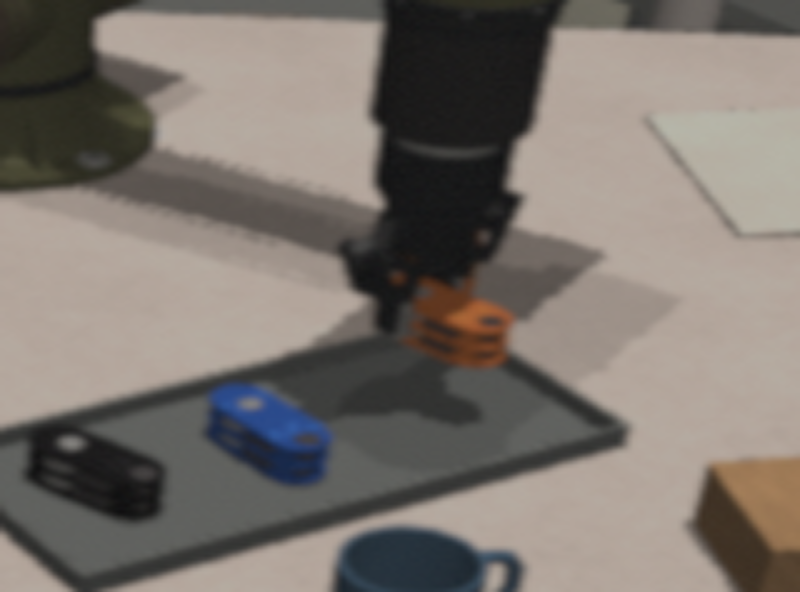

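{"op": "apply_moves", "data": {
  "increments": [
    {"grip": 2,"x": 0.6,"y": 4,"z": 0,"roll": 6},
    {"grip": 2,"x": 1.1,"y": 7.2,"z": 0,"roll": 11},
    {"grip": 2,"x": 1.3,"y": 8.6,"z": 0.5,"roll": 12.7},
    {"grip": 2,"x": 1.3,"y": 8.6,"z": 1.5,"roll": 12.7},
    {"grip": 2,"x": 1.3,"y": 8.6,"z": 2.5,"roll": 12.7},
    {"grip": 2,"x": 1.3,"y": 8.6,"z": 2.8,"roll": 12.7},
    {"grip": 2,"x": 1.3,"y": 8.6,"z": 2.8,"roll": 12.7}
  ]
}}

```text
time: 9.63
eef_pos: [0.3357, 0.1961, 0.0364]
ee_rot: [3.138, -0.001, -0.982]
wrist_force: [0.6, 0.3, -2.8]
gripper_width: 0.408
```

```bash
python3 - <<'E'
from h import *
st(); plan([.336,.197,.026],np.radians(-56.3))
s=robot.snapshot('scene')
cv2.imwrite('pics/s6.png',cv2.resize(s[150:290,350:470],None,fx=6,fy=4.2,interpolation=2))
E
```

```text
time 9.6333
eef_pos [0.3357 0.1961 0.0364]
ee_rot [ 3.1379e+00 -1.2000e-03 -9.8180e-01]
wrist_force [ 0.6133  0.3264 -2.824 ]
torque [-0.0582  0.0502 -0.0281]
gripper_width 0.4081
joint_pos [ 1.0579e+00 -5.3020e-01 -7.4150e-01 -6.0000e-04 -1.3633e+00  1.1019e+00]
tool cm [-0.06 -0.08  1.04] roll 0.04457523986516594
```

View pics/s6.png

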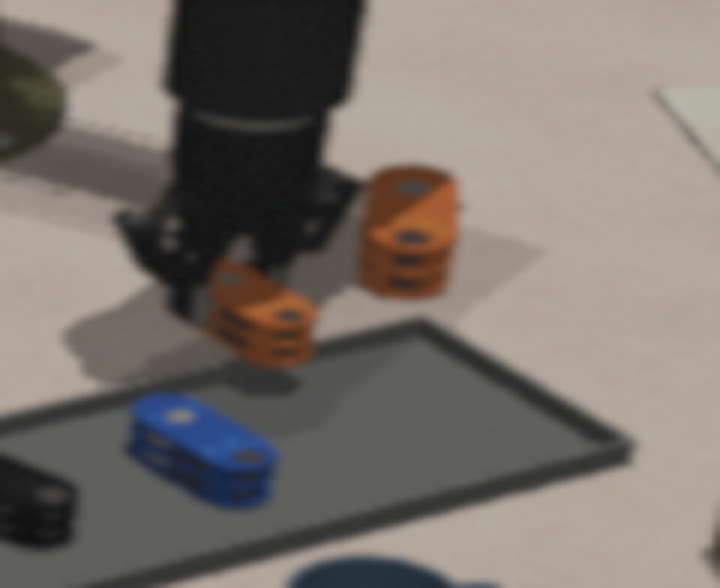

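{"op": "apply_moves", "data": {
  "force": 60,
  "increments": [
    {"grip": 2,"x": 0,"y": -0.1,"z": 0.5,"roll": 0},
    {"grip": 2,"x": 0,"y": -0.1,"z": 0.8,"roll": 0},
    {"grip": 2,"x": 0,"y": -0.1,"z": 0.9,"roll": 0},
    {"grip": 2,"x": 0,"y": -0.1,"z": 0.9,"roll": 0},
    {"grip": 2,"x": 0,"y": -0.1,"z": 0.9,"roll": 0}
  ]
}}

```text
time: 10.1
eef_pos: [0.3372, 0.1972, 0.0294]
ee_rot: [3.141, -0.0, -0.982]
wrist_force: [-0.2, -0.9, -3.8]
gripper_width: 0.41
```

{"op": "apply_moves", "data": {
  "increments": [
    {"grip": 2,"x": 0,"y": 0,"z": 0.1,"roll": 0},
    {"grip": 2,"x": 0,"y": 0,"z": 0.1,"roll": 0},
    {"grip": 2,"x": 0,"y": 0,"z": 0.1,"roll": 0}
  ]
}}

```text
time: 10.35
eef_pos: [0.3371, 0.1973, 0.0285]
ee_rot: [-3.141, 0.0, -0.982]
wrist_force: [-0.1, 0.5, -3.5]
gripper_width: 0.413
```

{"op": "apply_moves", "data": {
  "increments": [
    {"grip": 2,"x": 0,"y": 0,"z": 0.1,"roll": 0},
    {"grip": 2,"x": 0,"y": 0,"z": 0.1,"roll": 0},
    {"grip": 2,"x": 0,"y": 0,"z": 0.1,"roll": 0}
  ]
}}

```text
time: 10.6
eef_pos: [0.3371, 0.1972, 0.0273]
ee_rot: [3.141, -0.0, -0.982]
wrist_force: [0.5, 0.2, -4.0]
gripper_width: 0.412
```

```bash
python3 - <<'E'
from h import *
st(); plan([.336,.197,.026],np.radians(-56.3))
E
```

```text
time 10.6
eef_pos [0.3371 0.1972 0.0273]
ee_rot [ 3.1415e+00 -1.0000e-04 -9.8210e-01]
wrist_force [ 0.5228  0.1581 -3.999 ]
torque [-0.072   0.0861  0.0403]
gripper_width 0.4115
joint_pos [ 1.0567 -0.5213 -0.7529 -0.     -1.3394  1.1028]
tool cm [-0.04  0.1   0.13] roll 0.02922414002102779
```

{"op": "apply_moves", "data": {
  "increments": [
    {"grip": 2,"x": 0,"y": 0.1,"z": 0.1,"roll": 0},
    {"grip": 2,"x": 0,"y": 0.1,"z": 0.1,"roll": 0},
    {"grip": 2,"x": 0,"y": 0.1,"z": 0.1,"roll": 0}
  ]
}}

```text
time: 10.85
eef_pos: [0.3362, 0.1967, 0.0264]
ee_rot: [3.142, -0.0, -0.982]
wrist_force: [-1.1, 0.5, -3.8]
gripper_width: 0.408
```

{"op": "apply_moves", "data": {
  "increments": [
    {"grip": 2,"x": 0,"y": 0,"z": 0.1,"roll": 0},
    {"grip": 2,"x": 0,"y": 0,"z": 0.1,"roll": 0},
    {"grip": 2,"x": 0,"y": 0,"z": 0.1,"roll": 0}
  ]
}}

```text
time: 11.1
eef_pos: [0.3365, 0.1968, 0.0261]
ee_rot: [-3.141, -0.0, -0.982]
wrist_force: [-2.6, -1.5, 3.2]
gripper_width: 0.412
```

{"op": "apply_moves", "data": {
  "increments": [
    {"grip": 2,"x": 0,"y": 0,"z": 0.1,"roll": 0},
    {"grip": 2,"x": 0,"y": 0,"z": 0.1,"roll": 0},
    {"grip": 2,"x": 0,"y": 0,"z": 0.1,"roll": 0}
  ]
}}

```text
time: 11.35
eef_pos: [0.3367, 0.1969, 0.0259]
ee_rot: [-3.14, -0.0, -0.982]
wrist_force: [-6.3, -3.1, 8.4]
gripper_width: 0.409
```

```bash
python3 - <<'E'
from h import *
st(); plan([.336,.197,.026],np.radians(-56.3))
E
```

```text
time 11.35
eef_pos [0.3367 0.1969 0.0259]
ee_rot [-3.1404e+00 -5.0000e-04 -9.8190e-01]
wrist_force [-6.272  -3.1002  8.4352]
torque [-1.0488  1.8992  0.0401]
gripper_width 0.4093
joint_pos [ 1.0580e+00 -5.2380e-01 -7.5740e-01  1.0000e-03 -1.3364e+00  1.1015e+00]
tool cm [-0.05  0.05 -0.01] roll 0.042452123744363614
```

{"op": "apply_moves", "data": {
  "force": 20,
  "increments": [
    {"grip": 2,"x": 0,"y": 0,"z": 0,"roll": 0},
    {"grip": 2,"x": 0,"y": 0,"z": 0,"roll": 0},
    {"grip": 2,"x": 0,"y": 0,"z": 0.1,"roll": 0},
    {"grip": 2,"x": 0,"y": 0,"z": 0.2,"roll": 0},
    {"grip": 2,"x": 0,"y": 0,"z": 0.2,"roll": 0}
  ]
}}

```text
time: 11.77
eef_pos: [0.3372, 0.1971, 0.0257]
ee_rot: [-3.139, -0.001, -0.982]
wrist_force: [-10.2, -6.8, 19.2]
gripper_width: 0.409
```

```bash
python3 - <<'E'
from h import *
st()
s=robot.snapshot('scene')
cv2.imwrite('pics/s7.png',cv2.resize(s[150:290,350:470],None,fx=6,fy=4.2,interpolation=2))
E
```

```text
time 11.7667
eef_pos [0.3372 0.1971 0.0257]
ee_rot [-3.1391e+00 -9.0000e-04 -9.8160e-01]
wrist_force [-10.2242  -6.8389  19.1684]
torque [-1.8735  3.4015  0.0142]
gripper_width 0.4087
joint_pos [ 1.058  -0.5233 -0.758   0.002  -1.3343  1.1015]
```

View pics/s7.png

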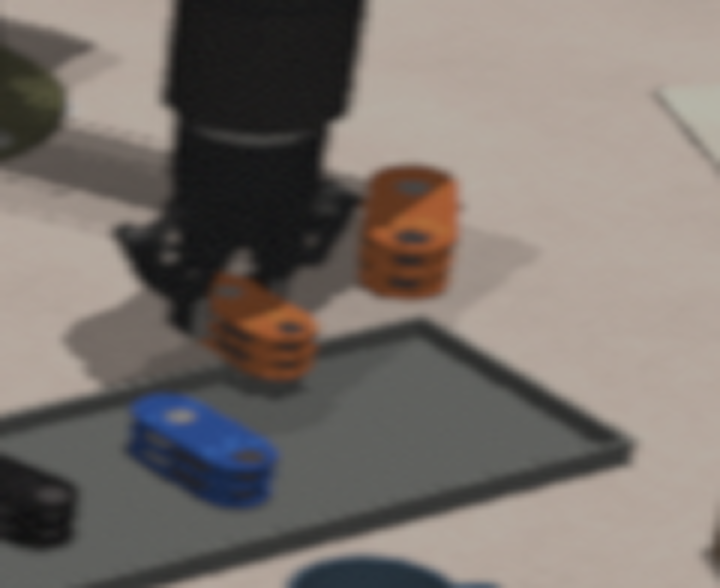

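{"op": "apply_moves", "data": {
  "force": 20,
  "increments": [
    {"grip": 2,"x": 0,"y": 0.2,"z": 0,"roll": 0},
    {"grip": 2,"x": 0,"y": 0.3,"z": 0.1,"roll": 0},
    {"grip": 2,"x": 0,"y": 0.4,"z": 0.1,"roll": 0},
    {"grip": 2,"x": 0,"y": 0.4,"z": 0.1,"roll": 0}
  ]
}}

```text
time: 12.15
eef_pos: [0.3362, 0.1969, 0.0254]
ee_rot: [-3.131, 0.0, -0.981]
wrist_force: [4.9, 1.5, 9.9]
gripper_width: 0.411
```

```bash
python3 - <<'E'
from h import *
st()
E
```

```text
time 12.15
eef_pos [0.3362 0.1969 0.0254]
ee_rot [-3.1309e+00  3.0000e-04 -9.8140e-01]
wrist_force [4.9376 1.5027 9.8607]
torque [ 0.4838 -1.7263 -0.022 ]
gripper_width 0.4108
joint_pos [ 1.0632 -0.538  -0.7686  0.0047 -1.3305  1.0958]
```

{"op": "apply_moves", "data": {
  "force": 20,
  "increments": [
    {"grip": 2,"x": 0,"y": 0.05,"z": 0.1,"roll": 0},
    {"grip": 2,"x": 0,"y": 0.1,"z": 0.2,"roll": 0},
    {"grip": 2,"x": 0,"y": 0.15,"z": 0.3,"roll": 0},
    {"grip": 2,"x": 0,"y": 0.15,"z": 0.3,"roll": 0}
  ]
}}

```text
time: 12.48
eef_pos: [0.336, 0.1969, 0.0248]
ee_rot: [-3.128, 0.0, -0.981]
wrist_force: [0.4, -1.4, 21.0]
gripper_width: 0.413
```

```bash
python3 - <<'E'
from h import *
st()
s=robot.snapshot('scene')
cv2.imwrite('pics/s8.png',cv2.resize(s[150:290,350:470],None,fx=6,fy=4.2,interpolation=2))
E
```

```text
time 12.4833
eef_pos [0.336  0.1969 0.0248]
ee_rot [-3.1277e+00  1.0000e-04 -9.8080e-01]
wrist_force [ 0.4327 -1.3935 20.9892]
torque [ 0.0039 -0.6965 -0.0878]
gripper_width 0.4132
joint_pos [ 1.0654 -0.5426 -0.7731  0.0065 -1.3278  1.0939]
```

View pics/s8.png

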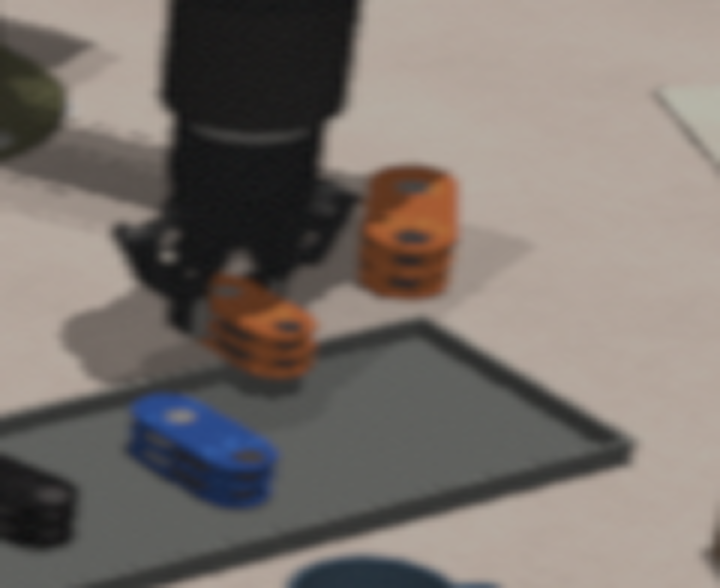

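{"op": "apply_moves", "data": {
  "force": 20,
  "increments": [
    {"grip": 3.4,"x": 0,"y": 0,"z": 0,"roll": 0},
    {"grip": 3.45,"x": 0,"y": 0,"z": 0,"roll": 0},
    {"grip": 3.5,"x": 0,"y": 0,"z": 0,"roll": 0},
    {"grip": 3.5,"x": 0,"y": 0,"z": 0,"roll": 0}
  ]
}}

```text
time: 12.87
eef_pos: [0.3355, 0.1967, 0.0241]
ee_rot: [-3.129, 0.001, -0.981]
wrist_force: [-1.6, -0.8, 18.3]
gripper_width: 0.414
```

```bash
python3 - <<'E'
from h import *
st()
E
```

```text
time 12.8667
eef_pos [0.3355 0.1967 0.0241]
ee_rot [-3.1291e+00  6.0000e-04 -9.8080e-01]
wrist_force [-1.5505 -0.7789 18.2598]
torque [ 0.2228 -0.3665  0.0672]
gripper_width 0.4135
joint_pos [ 1.0655 -0.5421 -0.7738  0.0054 -1.3277  1.094 ]
```

{"op": "apply_moves", "data": {
  "force": 20,
  "increments": [
    {"grip": 3.53,"x": 0,"y": 0,"z": 0,"roll": 0},
    {"grip": 3.56,"x": 0,"y": 0,"z": 0,"roll": 0},
    {"grip": 3.56,"x": 0,"y": 0,"z": 0,"roll": 0},
    {"grip": 3.56,"x": 0,"y": 0,"z": 0,"roll": 0}
  ]
}}

```text
time: 13.2
eef_pos: [0.3335, 0.1957, 0.0209]
ee_rot: [-3.135, 0.001, -0.981]
wrist_force: [-0.4, 0.8, 6.4]
gripper_width: 0.417
```

```bash
python3 - <<'E'
from h import *
st()
E
```

```text
time 13.2
eef_pos [0.3335 0.1957 0.0209]
ee_rot [-3.1347e+00  1.2000e-03 -9.8130e-01]
wrist_force [-0.4142  0.8224  6.4301]
torque [ 0.7145 -0.2299  0.0706]
gripper_width 0.4167
joint_pos [ 1.0657 -0.5405 -0.7775  0.0021 -1.3271  1.094 ]
```

```bash
python3 - <<'E'
from h import *
s=robot.snapshot('scene')
cv2.imwrite('pics/s9.png',cv2.resize(s[190:260,370:430],None,fx=12,fy=8.4,interpolation=2))
s=robot.snapshot('top')
cv2.imwrite('pics/t9.png',cv2.resize(s[220:340,150:290],None,fx=5,fy=5,interpolation=2))
E
```

```text
(no output)
```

View pics/s9.png

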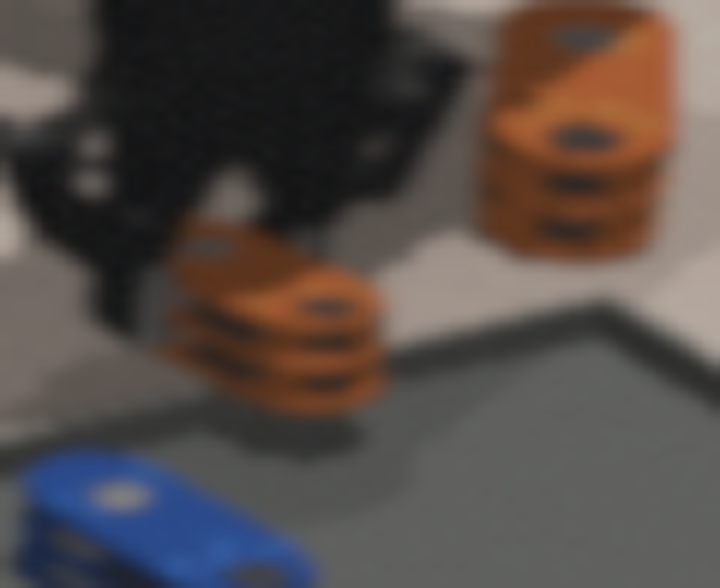

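View pics/t9.png

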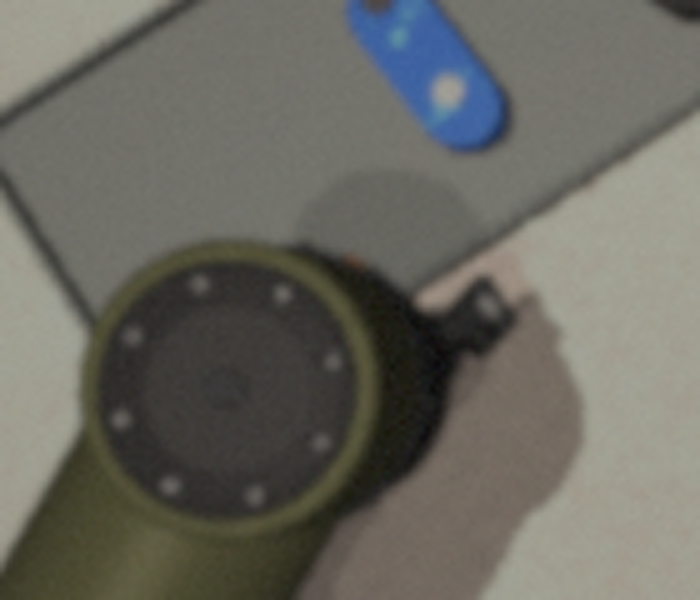

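{"op": "apply_moves", "data": {
  "force": 20,
  "increments": [
    {"grip": 3.56,"x": 0,"y": -0.05,"z": 0.1,"roll": 0},
    {"grip": 3.56,"x": 0,"y": -0.1,"z": 0.2,"roll": 0},
    {"grip": 3.56,"x": 0,"y": -0.1,"z": 0.3,"roll": 0},
    {"grip": 3.56,"x": 0,"y": -0.1,"z": 0.3,"roll": 0}
  ]
}}

```text
time: 13.63
eef_pos: [0.3329, 0.1951, 0.0171]
ee_rot: [-3.14, 0.001, -0.981]
wrist_force: [-8.7, -2.1, 10.0]
gripper_width: 0.416
```

```bash
cat >>h.py <<'E'
def D():
    s=robot.get_state();p=s['eef_pos'];d=.4172-p[0]*.832-p[1]*.555
    print('D',d*1e3,'z',p[2]*1e3,'F',s['wrist_force'].round(1),'w',round(float(s['gripper_width']),4),'T',s['torque'].round(2),s['ee_rot'].round(3))
    from scipy.optimize import brentq
    for h in(22,27): print(h,np.degrees(brentq(lambda a:d*1e3*np.tan(a)-h*(1/np.cos(a)-1)-(26.2-p[2]*1e3),-.3,.8)))
E
python3 - <<'E'
from h import *
D()
E
```

```text
D 31.96729214057435 z 17.111186494236353 F [-8.7 -2.1 10. ] w 0.4157 T [-0.37  2.46  0.11] [-3.14e+00  1.00e-03 -9.81e-01]
22 17.65875255196026
27 18.20085997304789
```

{"op": "apply_moves", "data": {
  "force": 20,
  "increments": [
    {"grip": 3.56,"x": 0,"y": -0.15,"z": 0,"roll": 0},
    {"grip": 3.56,"x": 0,"y": -0.3,"z": 0,"roll": 0},
    {"grip": 3.56,"x": 0,"y": -0.3,"z": 0.1,"roll": 0},
    {"grip": 3.56,"x": 0,"y": -0.3,"z": 0.1,"roll": 0}
  ]
}}

```text
time: 13.97
eef_pos: [0.3349, 0.1958, 0.0159]
ee_rot: [3.141, -0.0, -0.982]
wrist_force: [-11.1, -5.2, 12.4]
gripper_width: 0.419
```

```bash
python3 - <<'E'
from h import *
D()
E
```

```text
D 29.925007268584547 z 15.900151760348331 F [-11.1  -5.2  12.4] w 0.4189 T [-1.36  3.53  0.06] [ 3.141 -0.    -0.982]
22 21.857199985577925
27 22.822632728355682
```

{"op": "apply_moves", "data": {
  "force": 20,
  "increments": [
    {"grip": 3.56,"x": 0,"y": -0.05,"z": 0.1,"roll": 0},
    {"grip": 3.56,"x": 0,"y": -0.1,"z": 0.15,"roll": 0},
    {"grip": 3.56,"x": 0,"y": -0.1,"z": 0.15,"roll": 0}
  ]
}}

```text
time: 14.22
eef_pos: [0.3352, 0.1959, 0.0141]
ee_rot: [3.139, -0.0, -0.982]
wrist_force: [-14.4, -5.0, 13.2]
gripper_width: 0.424
```

```bash
python3 - <<'E'
from h import *
D()
s=robot.snapshot('scene')
cv2.imwrite('pics/s10.png',cv2.resize(s[190:260,370:430],None,fx=12,fy=8.4,interpolation=2))
E
```

```text
D 29.621685431661064 z 14.064037171618963 F [-14.4  -5.   13.2] w 0.4237 T [-1.83  4.53  0.12] [ 3.139 -0.    -0.982]
22 26.384020292853933
27 27.908361448402246
```

View pics/s10.png

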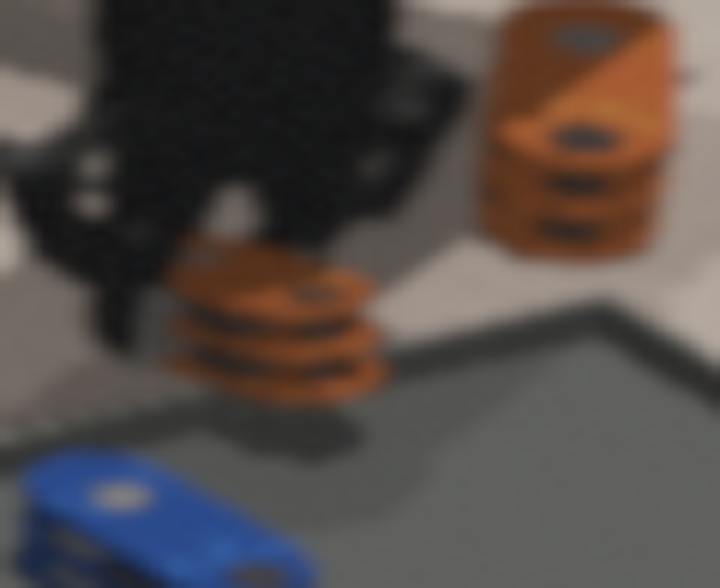

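{"op": "apply_moves", "data": {
  "force": 60,
  "increments": [
    {"grip": 2,"x": 0,"y": 0,"z": 0,"roll": 0},
    {"grip": 2,"x": 0,"y": 0,"z": 0,"roll": 0},
    {"grip": 2,"x": 0,"y": 0,"z": 0,"roll": 0},
    {"grip": 2,"x": 0,"y": 0.1,"z": -0.5,"roll": 0},
    {"grip": 2,"x": 0,"y": 0.1,"z": -2,"roll": 0},
    {"grip": 2,"x": 0,"y": 0.1,"z": -5,"roll": 0},
    {"grip": 2,"x": 0,"y": 0.1,"z": -8,"roll": 0},
    {"grip": 2,"x": 0,"y": 0.1,"z": -10,"roll": 0},
    {"grip": 2,"x": 0,"y": 0.1,"z": -10,"roll": 0},
    {"grip": 2,"x": 0,"y": 0.1,"z": -10,"roll": 0}
  ]
}}

```text
time: 15.1
eef_pos: [0.3351, 0.1964, 0.1131]
ee_rot: [-3.14, 0.001, -0.982]
wrist_force: [0.0, 1.5, -4.2]
gripper_width: 0.412
```

```bash
python3 - <<'E'
from h import *
st()
s=robot.snapshot('scene')
cv2.imwrite('pics/s11.png',cv2.resize(s[130:250,350:450],None,fx=7,fy=5,interpolation=2)); cv2.imwrite('pics/s11r.png',s)
E
```

```text
time 15.1
eef_pos [0.3351 0.1964 0.1131]
ee_rot [-3.1402e+00  1.3000e-03 -9.8220e-01]
wrist_force [ 0.0439  1.4549 -4.1982]
torque [-0.0489  0.0775  0.0063]
gripper_width 0.4115
joint_pos [ 1.0600e+00 -5.7060e-01 -6.2580e-01 -5.0000e-04 -1.5137e+00  1.0994e+00]
```

View pics/s11.png

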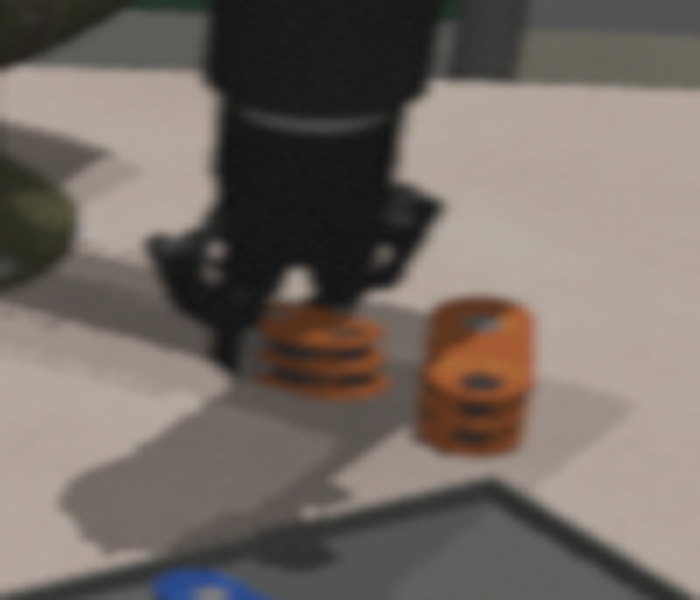

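```bash
python3 - <<'E'
from h import *
plan([.5,0,.2],np.radians(-180)+1e-3)
E
```

```text
tool cm [25.47 -2.88 -8.85] roll 123.66264684428927
```

{"op": "apply_moves", "data": {
  "increments": [
    {"grip": 2,"x": 25.5,"y": -2.9,"z": -8.8,"roll": 123.7},
    {"grip": 2,"x": 25.5,"y": -2.9,"z": -8.8,"roll": 123.7},
    {"grip": 2,"x": 25.5,"y": -2.9,"z": -8.8,"roll": 123.7},
    {"grip": 2,"x": 25.5,"y": -2.9,"z": -8.8,"roll": 123.7},
    {"grip": 2,"x": 25.5,"y": -2.9,"z": -8.8,"roll": 123.7},
    {"grip": 2,"x": 25.5,"y": -2.9,"z": -8.8,"roll": 123.7},
    {"grip": 2,"x": 25.5,"y": -2.9,"z": -8.8,"roll": 123.7},
    {"grip": 2,"x": 25.5,"y": -2.9,"z": -8.8,"roll": 123.7},
    {"grip": 2,"x": 25.5,"y": -2.9,"z": -8.8,"roll": 123.7},
    {"grip": 2,"x": 25.5,"y": -2.9,"z": -8.8,"roll": 123.7},
    {"grip": 2,"x": 25.5,"y": -2.9,"z": -8.8,"roll": 123.7},
    {"grip": 2,"x": 25.5,"y": -2.9,"z": -8.8,"roll": 123.7},
    {"grip": 2,"x": 25.5,"y": -2.9,"z": -8.8,"roll": 123.7},
    {"grip": 2,"x": 25.5,"y": -2.9,"z": -8.8,"roll": 123.7},
    {"grip": 2,"x": 25.5,"y": -2.9,"z": -8.8,"roll": 123.7},
    {"grip": 2,"x": 25.5,"y": -2.9,"z": -8.8,"roll": 123.7},
    {"grip": 2,"x": 25.5,"y": -2.9,"z": -8.8,"roll": 123.7},
    {"grip": 2,"x": 25.5,"y": -2.9,"z": -8.8,"roll": 123.7},
    {"grip": 2,"x": 25.5,"y": -2.9,"z": -8.8,"roll": 123.7},
    {"grip": 2,"x": 25.5,"y": -2.9,"z": -8.8,"roll": 123.7}
  ]
}}

```text
time: 16.82
eef_pos: [0.5002, -0.0001, 0.199]
ee_rot: [-3.141, -0.003, -3.14]
wrist_force: [0.4, -0.3, -3.9]
gripper_width: 0.409
```

```bash
python3 - <<'E'
from h import *
st()
s=robot.snapshot('scene');p=proj('scene',robot.get_state()['eef_pos'])[0];print(p)
x,y=int(p[0])-50,int(p[1])-50
print(x,y)
cv2.imwrite('pics/s12r.png',s);cv2.imwrite('pics/s12.png',cv2.resize(s[y:y+75,x:x+100],None,fx=8,fy=8,interpolation=2))
E
```

```text
time 16.8167
eef_pos [ 5.002e-01 -1.000e-04  1.990e-01]
ee_rot [-3.1409e+00 -2.7000e-03 -3.1396e+00]
wrist_force [ 0.388  -0.3447 -3.8521]
torque [ 0.0175 -0.0758  0.0238]
gripper_width 0.4093
joint_pos [ 4.031e-01 -2.279e-01 -2.235e-01 -4.000e-04 -1.578e+00 -4.010e-01]
[317.2944397  206.68575276]
267 156
```

View pics/s12.png

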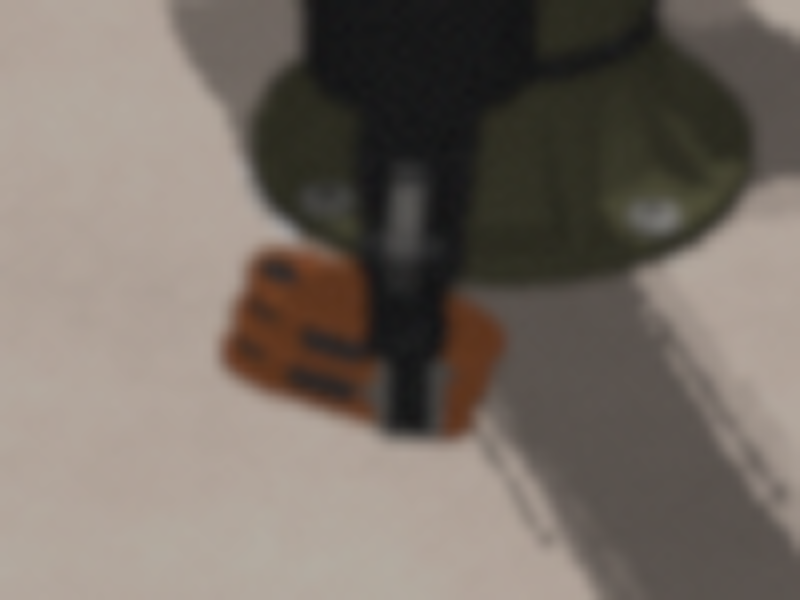

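```bash
cat > fit.py <<'E'
from h import *
from scipy.optimize import minimize
def stad():
    a=np.linspace(-np.pi/2,np.pi/2,20)
    p=np.r_[np.c_[.027+.018*np.cos(a),.018*np.sin(a)],np.c_[-.027-.018*np.cos(a),-.018*np.sin(a)]]
    return np.r_[np.c_[p,0*p[:,0]],np.c_[p,0*p[:,0]+.036]]
S=stad()
def frame(yaw,a):
    n=np.array([np.cos(yaw),np.sin(yaw),0]);u=np.cos(a)*n+[0,0,np.sin(a)];y=np.array([-n[1],n[0],0]);return np.c_[u,y,np.cross(u,y)]
def pts(G,yaw,v): R=frame(yaw,v[0]);return (S+[v[1],0,-v[2]])@R.T+G
def fit(img,G,yaw,ignore,sx=8,v0=(.43,.016,.024)):
    hsv=cv2.cvtColor(img,cv2.COLOR_BGR2HSV);p=proj('scene',G)[0];x0,y0=int(p[0])-45,int(p[1])-40
    cr=cv2.resize(img[y0:y0+80,x0:x0+90],None,fx=sx,fy=sx,interpolation=2)
    h=cv2.cvtColor(cr,cv2.COLOR_BGR2HSV);m=cv2.inRange(h,(2,110,45),(22,255,255))
    m=cv2.morphologyEx(m,cv2.MORPH_CLOSE,np.ones((25,25)))
    n,l,s,_=cv2.connectedComponentsWithStats(m)
    ig=np.zeros_like(m)
    for a in ignore: ig[int((a[1]-y0)*sx):int((a[3]-y0)*sx),int((a[0]-x0)*sx):int((a[2]-x0)*sx)]=1
    def mk(v):
        q=proj('scene',pts(G,yaw,v[:3]))-[x0,y0]+[v[3] if len(v)>3 else 0,0];q=((q+.5)*sx).astype(np.float32)
        o=np.zeros_like(m);cv2.fillConvexPoly(o,cv2.convexHull(np.round(q*16).astype(np.int32)),255,shift=4);return o
    def cost(v): return np.sum((mk(v)!=m)&(ig==0))/sx**2
    r=min((minimize(cost,[a,*v0[1:]],method='Nelder-Mead',options=dict(initial_simplex=[[a,v0[1],v0[2]],[a+.08,v0[1],v0[2]],[a,v0[1]+.005,v0[2]],[a,v0[1],v0[2]+.005]])) for a in(v0[0]-.1,v0[0],v0[0]+.1)),key=lambda r:r.fun)
    print('tilt',np.degrees(r.x[0]),'o,h mm',r.x[1:]*1e3,'cost px',r.fun,'area',m.sum()/255/sx**2)
    o=cr.copy();cs=cv2.findContours(mk(r.x),0,1)[0];cv2.drawContours(o,cs,-1,(0,255,0),1);o[ig>0]//=2
    cs=cv2.findContours(m,0,1)[0];cv2.drawContours(o,cs,-1,(255,0,0),1)
    return r.x,o
E
python3 - <<'E'
from fit import *
img=cv2.imread('pics/s12r.png');s=robot.get_state()
G=s['eef_pos']+[0,0,.0187]
v,o=fit(img,G,np.radians(-89.9),[(267+350/8,156,267+465/8,156+450/8)])
cv2.imwrite('pics/f12.png',o)
E
```

```text
tilt 21.05998026595637 o,h mm [15.89846511 16.65704596] cost px 252.046875 area 373.546875
```

View pics/f12.png

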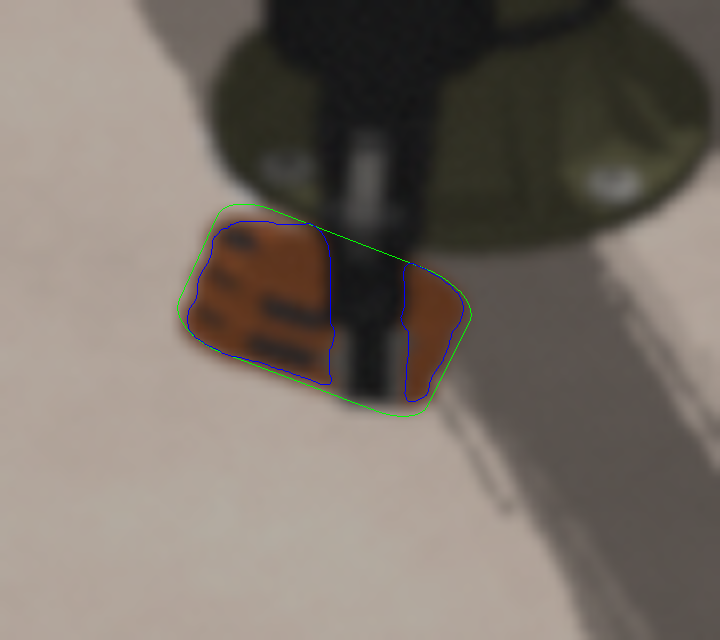

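```bash
sed -i 's/ig\[int((a\[1\]-y0)\*sx)/ig[max(0,int((a[1]-y0)*sx))/; s/(2,110,45),(22,255,255)/(2,85,45),(22,255,255)/' fit.py
python3 - <<'E'
from fit import *
img=cv2.imread('pics/s12r.png');s=robot.get_state()
G=s['eef_pos']+[0,0,.0187]
v,o=fit(img,G,np.radians(-89.9),[(267+355/8,156,267+460/8,156+480/8)])
cv2.imwrite('pics/f12b.png',o)
E
```

```text
tilt 19.1208576297165 o,h mm [15.06653102 16.31011482] cost px 34.140625 area 416.140625
```

View pics/f12b.png

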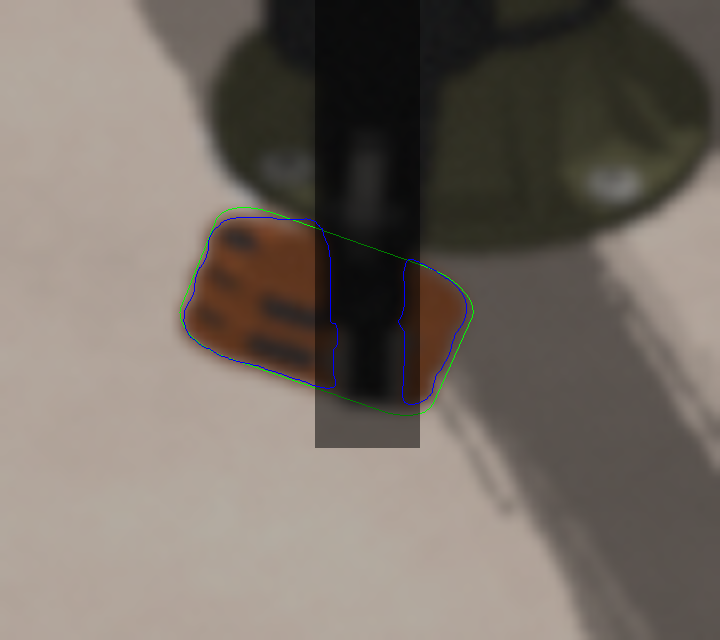

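```bash
python3 - <<'E'
from fit import *
img=cv2.imread('pics/s12r.png')
b=img.astype(float); q=b[...,2]-b[...,0]  # R-B
q=cv2.GaussianBlur(q,(0,0),.6)
import sys
for c0 in range(294,332):
    col=q[180:216,c0]
    print(c0,' '.join('%3d'%v for v in col))
E
```

```text
294  22  22  22  22  22  22  23  23  23  23  23  23  23  23  24  25  27  31  34  35  34  31  27  24  22  23  23  23  23  23  23  23  23  23  22  22
295  22  22  22  22  22  22  23  23  23  23  24  24  25  28  31  33  36  40  45  49  49  44  35  28  24  23  23  23  23  23  23  23  23  23  22  22
296  21  21  22  22  22  23  23  24  24  25  26  27  32  37  42  47  48  49  49  52  57  56  45  34  27  24  23  23  23  23  23  23  23  23  22  22
297  18  19  20  22  22  23  24  26  30  33  35  37  42  47  52  58  61  58  49  45  52  59  54  41  30  25  23  23  22  22  23  23  23  22  22  22
298  12  15  18  21  22  24  26  32  37  42  48  51  52  50  48  56  63  63  53  44  47  57  59  48  35  27  24  22  22  22  22  22  22  22  22  22
299   8  11  14  18  21  24  30  37  40  41  50  60  61  53  44  47  57  63  60  51  49  57  61  55  42  30  25  23  22  22  22  22  22  22  22  22
300   8   8  11  14  17  23  32  40  37  30  38  56  65  60  49  45  54  62  64  60  57  59  62  59  47  34  26  23  22  23  23  22  22  22  22  22
301   9   8   7   8  12  20  33  42  37  22  26  48  65  66  57 
[... 3823 characters left out ...]
  11  11  11  13  19  31  45  57  62  63  62  61  57  52  48  42  34  27  24  24  22  19  18  19  20  21  22
328  13  12  12  12  11  11  11  11  11  11  11  11  11  14  21  34  47  56  60  58  51  42  35  31  26  21  17  17  18  18  18  18  17  18  20  21
329  13  12  12  12  12  11  11  11  12  12  12  11  11  12  15  22  33  43  47  44  36  26  21  17  16  14  14  13  14  15  16  17  18  19  19  20
330  12  12  12  12  12  11  11  11  12  12  11  11  11  11  12  15  20  25  27  26  21  16  14  12  12  12  12  12  13  14  15  16  18  19  20  20
331  12  13  12  12  12  11  11  11  12  12  11  11  11  11  11  12  13  14  15  14  13  12  12  11  11  11  11  11  12  12  13  15  16  18  20  20
```

```bash
cp fit.py fit2.py; python3 - <<'E'
s=open('fit2.py').read()
s=s.replace("h=cv2.cvtColor(cr,cv2.COLOR_BGR2HSV);m=cv2.inRange(h,(2,85,45),(22,255,255))","f=cr.astype(float);qq=cv2.GaussianBlur(f[...,2]-f[...,0],(0,0),4);m=((qq>TH)*255).astype(np.uint8)")
s=s.replace("S=stad()","S=stad();TH=32")
open('fit2.py','w').write(s)
import fit2; from fit2 import *
img=cv2.imread('pics/s12r.png');s=robot.get_state();G=s['eef_pos']+[0,0,.0187]
for fit2.TH in(28,31,34,37):
    v,o=fit2.fit(img,G,np.radians(-89.9),[(310.5,156,323.5,230)],v0=(.32,.015,.019))
    if fit2.TH==31: cv2.imwrite('pics/f12c.png',o)
E
```

```text
tilt 15.250043948569886 o,h mm [16.59417471 16.78662278] cost px 20.90625 area 467.8125
tilt 16.82865755566664 o,h mm [16.75898549 16.86296871] cost px 11.46875 area 440.546875
tilt 17.95498574754304 o,h mm [16.52231848 17.05967205] cost px 17.234375 area 417.28125
tilt 19.32876143160999 o,h mm [16.02066956 17.4607583 ] cost px 26.46875 area 393.40625
```

View pics/f12c.png

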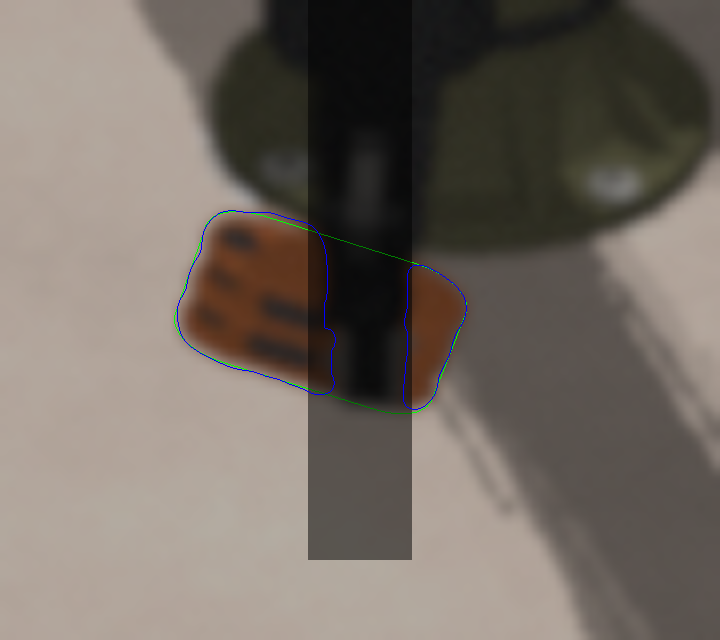

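```bash
python3 - <<'E'
from h import *
plan([.3379,.1984,.08],np.radians(-56.3))
E
```

```text
tool cm [16.18 19.89 11.96] roll -123.58501469589268
```

{"op": "apply_moves", "data": {
  "increments": [
    {"grip": 2,"x": 16.2,"y": 19.9,"z": 11.9,"roll": -123.6},
    {"grip": 2,"x": 16.2,"y": 19.9,"z": 11.9,"roll": -123.6},
    {"grip": 2,"x": 16.2,"y": 19.9,"z": 11.9,"roll": -123.6},
    {"grip": 2,"x": 16.2,"y": 19.9,"z": 11.9,"roll": -123.6},
    {"grip": 2,"x": 16.2,"y": 19.9,"z": 11.9,"roll": -123.6},
    {"grip": 2,"x": 16.2,"y": 19.9,"z": 11.9,"roll": -123.6},
    {"grip": 2,"x": 16.2,"y": 19.9,"z": 11.9,"roll": -123.6},
    {"grip": 2,"x": 16.2,"y": 19.9,"z": 11.9,"roll": -123.6},
    {"grip": 2,"x": 16.2,"y": 19.9,"z": 11.9,"roll": -123.6},
    {"grip": 2,"x": 16.2,"y": 19.9,"z": 11.9,"roll": -123.6},
    {"grip": 2,"x": 16.2,"y": 19.9,"z": 11.9,"roll": -123.6},
    {"grip": 2,"x": 16.2,"y": 19.9,"z": 11.9,"roll": -123.6},
    {"grip": 2,"x": 16.2,"y": 19.9,"z": 11.9,"roll": -123.6},
    {"grip": 2,"x": 16.2,"y": 19.9,"z": 11.9,"roll": -123.6},
    {"grip": 2,"x": 16.2,"y": 19.9,"z": 11.9,"roll": -123.6},
    {"grip": 2,"x": 16.2,"y": 19.9,"z": 11.9,"roll": -123.6},
    {"grip": 2,"x": 16.2,"y": 19.9,"z": 11.9,"roll": -123.6},
    {"grip": 2,"x": 16.2,"y": 19.9,"z": 11.9,"roll": -123.6},
    {"grip": 2,"x": 16.2,"y": 19.9,"z": 11.9,"roll": -123.6},
    {"grip": 2,"x": 16.2,"y": 19.9,"z": 11.9,"roll": -123.6}
  ]
}}

```text
time: 18.53
eef_pos: [0.3385, 0.1987, 0.0815]
ee_rot: [3.141, -0.0, -0.985]
wrist_force: [0.4, 1.0, -3.5]
gripper_width: 0.412
```

```bash
python3 - <<'E'
from h import *
D(); plan([.3379,.1984,.02],np.radians(-56.3))
E
```

```text
D 25.32963609620227 z 81.51471043733478 F [ 0.4  1.  -3.5] w 0.4115 T [-0.08  0.09 -0.04] [ 3.141 -0.    -0.985]Traceback (most recent call last):
  File "<stdin>", line 2, in <module>
  File "h.py", line 28, in D
    for h in(22,27): print(h,np.degrees(brentq(lambda a:d*1e3*np.tan(a)-h*(1/np.cos(a)-1)-(26.2-p[2]*1e3),-.3,.8)))
                                        ~~~~~~^^^^^^^^^^^^^^^^^^^^^^^^^^^^^^^^^^^^^^^^^^^^^^^^^^^^^^^^^^^^^^^^^^^
    r = _zeros._brentq(f, a, b, xtol, rtol, maxiter, args, full_output, disp)
ValueError: f(a) and f(b) must have different signs
```

Descend to just above contact, then step to it.

{"op": "apply_moves", "data": {
  "increments": [
    {"grip": 2,"x": 0,"y": 0,"z": 3,"roll": 0},
    {"grip": 2,"x": 0,"y": 0,"z": 5,"roll": 0},
    {"grip": 2,"x": 0,"y": 0,"z": 6,"roll": 0},
    {"grip": 2,"x": 0,"y": 0,"z": 6.3,"roll": 0},
    {"grip": 2,"x": 0,"y": 0,"z": 6.3,"roll": 0},
    {"grip": 2,"x": 0,"y": 0,"z": 6.3,"roll": 0}
  ]
}}

```text
time: 19.03
eef_pos: [0.3392, 0.1992, 0.0201]
ee_rot: [-3.14, -0.0, -0.984]
wrist_force: [0.2, -0.4, -3.5]
gripper_width: 0.41
```

{"op": "apply_moves", "data": {
  "increments": [
    {"grip": 2,"x": 0,"y": 0,"z": 0.1,"roll": 0},
    {"grip": 2,"x": 0,"y": 0,"z": 0.15,"roll": 0},
    {"grip": 2,"x": 0,"y": 0,"z": 0.15,"roll": 0}
  ]
}}

```text
time: 19.28
eef_pos: [0.3388, 0.1991, 0.018]
ee_rot: [-3.141, 0.0, -0.984]
wrist_force: [-0.3, -0.3, -3.6]
gripper_width: 0.406
```

{"op": "apply_moves", "data": {
  "increments": [
    {"grip": 2,"x": 0,"y": 0,"z": 0.1,"roll": 0},
    {"grip": 2,"x": 0,"y": 0,"z": 0.1,"roll": 0},
    {"grip": 2,"x": 0,"y": 0,"z": 0.1,"roll": 0}
  ]
}}

```text
time: 19.53
eef_pos: [0.3386, 0.1988, 0.0164]
ee_rot: [3.142, -0.0, -0.984]
wrist_force: [0.4, -0.1, -3.5]
gripper_width: 0.411
```

```bash
sed -i '/for h in(22,27)/d;/import brentq/d' h.py; python3 - <<'E'
from h import *
D()
E
```

```text
D 25.133208117036553 z 16.423228465891537 F [ 0.4 -0.1 -3.5] w 0.4114 T [-0.08  0.11  0.02] [ 3.142 -0.    -0.984]
```

{"op": "apply_moves", "data": {
  "increments": [
    {"grip": 2,"x": 0,"y": 0,"z": 0.1,"roll": 0},
    {"grip": 2,"x": 0,"y": 0,"z": 0.1,"roll": 0},
    {"grip": 2,"x": 0,"y": 0,"z": 0.1,"roll": 0}
  ]
}}

```text
time: 19.78
eef_pos: [0.3388, 0.1989, 0.0159]
ee_rot: [-3.141, -0.0, -0.984]
wrist_force: [-3.0, -1.0, 0.7]
gripper_width: 0.413
```

{"op": "apply_moves", "data": {
  "increments": [
    {"grip": 2,"x": 0,"y": 0,"z": 0.1,"roll": 0},
    {"grip": 2,"x": 0,"y": 0,"z": 0.1,"roll": 0},
    {"grip": 2,"x": 0,"y": 0,"z": 0.1,"roll": 0}
  ]
}}

```text
time: 20.03
eef_pos: [0.3389, 0.1989, 0.0157]
ee_rot: [-3.141, -0.0, -0.984]
wrist_force: [-7.4, -3.3, 7.4]
gripper_width: 0.409
```

```bash
python3 - <<'E'
from h import *
D()
E
```

```text
D 24.860219500909498 z 15.700015848848656 F [-7.4 -3.3  7.4] w 0.4094 T [-0.9   2.03 -0.02] [-3.141 -0.    -0.984]
```

{"op": "apply_moves", "data": {
  "force": 20,
  "increments": [
    {"grip": 3,"x": 0,"y": 0.2,"z": 0.1,"roll": 0},
    {"grip": 3.45,"x": 0,"y": 0.4,"z": 0.2,"roll": 0},
    {"grip": 3.5,"x": 0,"y": 0.45,"z": 0.25,"roll": 0},
    {"grip": 3.53,"x": 0,"y": 0.5,"z": 0.3,"roll": 0},
    {"grip": 3.55,"x": 0,"y": 0.5,"z": 0.3,"roll": 0},
    {"grip": 3.55,"x": 0,"y": 0.5,"z": 0.3,"roll": 0}
  ]
}}

```text
time: 20.53
eef_pos: [0.337, 0.198, 0.0147]
ee_rot: [-3.133, 0.0, -0.983]
wrist_force: [1.6, 0.4, 9.1]
gripper_width: 0.417
```

```bash
python3 - <<'E'
from h import *
D()
E
```

```text
D 26.88454539131775 z 14.724319158648317 F [1.6 0.4 9.1] w 0.4174 T [ 0.33 -0.96 -0.11] [-3.133  0.    -0.983]
```

{"op": "apply_moves", "data": {
  "force": 20,
  "increments": [
    {"grip": 3.55,"x": 0,"y": 0.05,"z": 0.1,"roll": 0},
    {"grip": 3.55,"x": 0,"y": 0.1,"z": 0.2,"roll": 0},
    {"grip": 3.55,"x": 0,"y": 0.1,"z": 0.25,"roll": 0},
    {"grip": 3.55,"x": 0,"y": 0.1,"z": 0.25,"roll": 0}
  ]
}}

```text
time: 20.87
eef_pos: [0.3363, 0.1976, 0.0126]
ee_rot: [-3.133, 0.0, -0.983]
wrist_force: [1.0, -1.0, 10.4]
gripper_width: 0.415
```

```bash
python3 - <<'E'
from h import *
D()
E
```

```text
D 27.736823294432583 z 12.58580206216824 F [ 1.  -1.  10.4] w 0.4146 T [ 0.24 -0.58 -0.03] [-3.133  0.    -0.983]
```

{"op": "apply_moves", "data": {
  "force": 20,
  "increments": [
    {"grip": 3.55,"x": 0,"y": 0.05,"z": 0.1,"roll": 0},
    {"grip": 3.55,"x": 0,"y": 0.05,"z": 0.15,"roll": 0},
    {"grip": 3.55,"x": 0,"y": 0.05,"z": 0.15,"roll": 0}
  ]
}}

```text
time: 21.12
eef_pos: [0.3359, 0.1974, 0.0111]
ee_rot: [-3.133, 0.0, -0.983]
wrist_force: [1.1, 0.1, 10.5]
gripper_width: 0.419
```

```bash
python3 - <<'E'
from h import *
D()
s=robot.snapshot('scene')
cv2.imwrite('pics/s13.png',cv2.resize(s[190:260,370:430],None,fx=12,fy=8.4,interpolation=2))
E
```

```text
D 28.220891905722702 z 11.112610972432144 F [ 1.1  0.1 10.5] w 0.4191 T [ 0.15 -0.52 -0.  ] [-3.133  0.    -0.983]
```

View pics/s13.png

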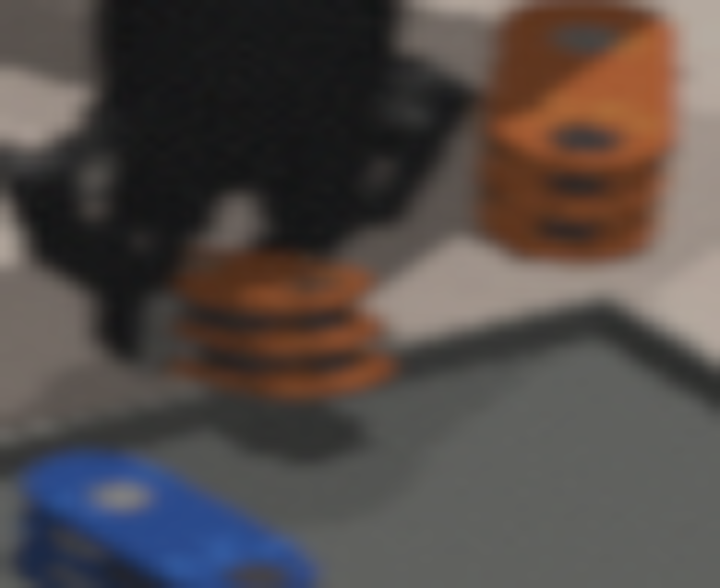

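{"op": "apply_moves", "data": {
  "force": 60,
  "increments": [
    {"grip": 2,"x": 0,"y": 0,"z": 0,"roll": 0},
    {"grip": 2,"x": 0,"y": 0,"z": 0,"roll": 0},
    {"grip": 2,"x": 0,"y": 0,"z": 0,"roll": 0},
    {"grip": 2,"x": 0,"y": 0,"z": -0.5,"roll": 0},
    {"grip": 2,"x": 0,"y": 0,"z": -2,"roll": 0},
    {"grip": 2,"x": 0,"y": 0,"z": -5,"roll": 0},
    {"grip": 2,"x": 0,"y": 0,"z": -8,"roll": 0},
    {"grip": 2,"x": 0,"y": 0,"z": -10,"roll": 0},
    {"grip": 2,"x": 0,"y": 0,"z": -10,"roll": 0}
  ]
}}

```text
time: 21.92
eef_pos: [0.3346, 0.1965, 0.1118]
ee_rot: [-3.135, 0.001, -0.984]
wrist_force: [1.1, 0.6, -3.4]
gripper_width: 0.413
```

```bash
python3 - <<'E'
from h import *
D();plan([.5,0,.2],np.radians(-180)+1e-3)
E
```

```text
D 29.727600960752415 z 111.80670240733043 F [ 1.1  0.6 -3.4] w 0.4128 T [ 0.03  0.02 -0.02] [-3.135e+00  1.000e-03 -9.840e-01]
tool cm [25.51 -2.94 -8.83] roll 123.5741668790398
```

{"op": "apply_moves", "data": {
  "increments": [
    {"grip": 2,"x": 25.5,"y": -2.9,"z": -8.8,"roll": 123.6},
    {"grip": 2,"x": 25.5,"y": -2.9,"z": -8.8,"roll": 123.6},
    {"grip": 2,"x": 25.5,"y": -2.9,"z": -8.8,"roll": 123.6},
    {"grip": 2,"x": 25.5,"y": -2.9,"z": -8.8,"roll": 123.6},
    {"grip": 2,"x": 25.5,"y": -2.9,"z": -8.8,"roll": 123.6},
    {"grip": 2,"x": 25.5,"y": -2.9,"z": -8.8,"roll": 123.6},
    {"grip": 2,"x": 25.5,"y": -2.9,"z": -8.8,"roll": 123.6},
    {"grip": 2,"x": 25.5,"y": -2.9,"z": -8.8,"roll": 123.6},
    {"grip": 2,"x": 25.5,"y": -2.9,"z": -8.8,"roll": 123.6},
    {"grip": 2,"x": 25.5,"y": -2.9,"z": -8.8,"roll": 123.6},
    {"grip": 2,"x": 25.5,"y": -2.9,"z": -8.8,"roll": 123.6},
    {"grip": 2,"x": 25.5,"y": -2.9,"z": -8.8,"roll": 123.6},
    {"grip": 2,"x": 25.5,"y": -2.9,"z": -8.8,"roll": 123.6},
    {"grip": 2,"x": 25.5,"y": -2.9,"z": -8.8,"roll": 123.6},
    {"grip": 2,"x": 25.5,"y": -2.9,"z": -8.8,"roll": 123.6},
    {"grip": 2,"x": 25.5,"y": -2.9,"z": -8.8,"roll": 123.6},
    {"grip": 2,"x": 25.5,"y": -2.9,"z": -8.8,"roll": 123.6},
    {"grip": 2,"x": 25.5,"y": -2.9,"z": -8.8,"roll": 123.6},
    {"grip": 2,"x": 25.5,"y": -2.9,"z": -8.8,"roll": 123.6},
    {"grip": 2,"x": 25.5,"y": -2.9,"z": -8.8,"roll": 123.6}
  ]
}}

```text
time: 23.58
eef_pos: [0.4981, -0.001, 0.1939]
ee_rot: [-3.141, -0.002, -3.14]
wrist_force: [0.1, -0.0, -3.2]
gripper_width: 0.413
```

```bash
python3 - <<'E'
import fit2; from fit2 import *
st();img=robot.snapshot('scene');cv2.imwrite('pics/s14r.png',img)
s=robot.get_state();G=s['eef_pos']+[0,0,.0187]
for fit2.TH in(28,31,34):
    v,o=fit2.fit(img,G,s['ee_rot'][2]+np.pi/2,[(310.5,156,323.5,230)],v0=(.42,.015,.018))
    if fit2.TH==31: cv2.imwrite('pics/f14.png',o)
E
```

```text
time 23.5833
eef_pos [ 0.4981 -0.001   0.1939]
ee_rot [-3.1414e+00 -2.2000e-03 -3.1397e+00]
wrist_force [ 0.0865 -0.0185 -3.2409]
torque [ 0.034  -0.0295 -0.0677]
gripper_width 0.413
joint_pos [ 4.0300e-01 -2.3420e-01 -2.3800e-01 -7.0000e-04 -1.5692e+00 -4.0110e-01]
tilt 21.14447583363976 o,h mm [17.73127101 15.88985853] cost px 17.3125 area 449.546875
tilt 22.270179481409077 o,h mm [17.65123266 16.1148391 ] cost px 11.59375 area 421.5625
tilt 23.65019287159618 o,h mm [17.27143932 16.38510092] cost px 18.59375 area 395.96875
```

View pics/f14.png

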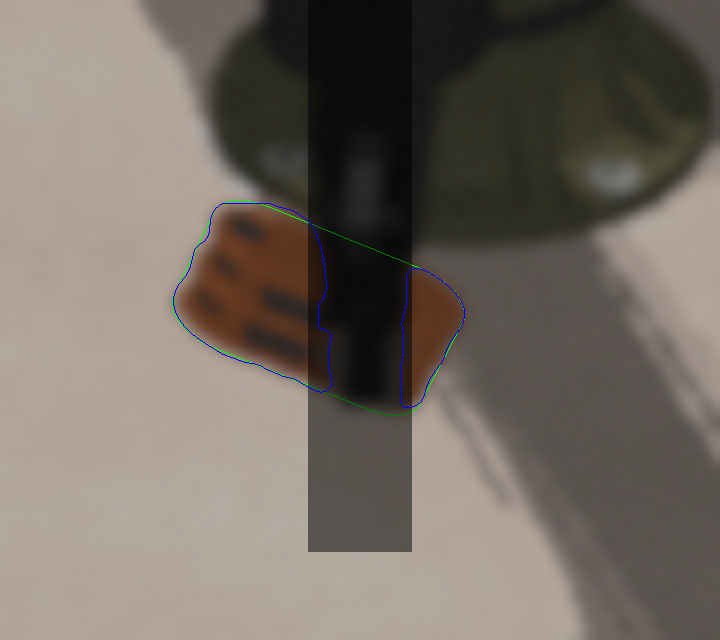

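```bash
python3 - <<'E'
from h import *
plan([.3375,.198,.06],np.radians(-56.3))
E
```

```text
tool cm [16.01 19.94 13.45] roll -123.58591657302836
```

{"op": "apply_moves", "data": {
  "increments": [
    {"grip": 2,"x": 16,"y": 19.9,"z": 11,"roll": -123.6},
    {"grip": 2,"x": 16,"y": 19.9,"z": 11,"roll": -123.6},
    {"grip": 2,"x": 16,"y": 19.9,"z": 11,"roll": -123.6},
    {"grip": 2,"x": 16,"y": 19.9,"z": 11,"roll": -123.6},
    {"grip": 2,"x": 16,"y": 19.9,"z": 11,"roll": -123.6},
    {"grip": 2,"x": 16,"y": 19.9,"z": 11,"roll": -123.6},
    {"grip": 2,"x": 16,"y": 19.9,"z": 11,"roll": -123.6},
    {"grip": 2,"x": 16,"y": 19.9,"z": 11,"roll": -123.6},
    {"grip": 2,"x": 16,"y": 19.9,"z": 11,"roll": -123.6},
    {"grip": 2,"x": 16,"y": 19.9,"z": 11,"roll": -123.6},
    {"grip": 2,"x": 16,"y": 19.9,"z": 11,"roll": -123.6},
    {"grip": 2,"x": 16,"y": 19.9,"z": 11,"roll": -123.6},
    {"grip": 2,"x": 16,"y": 19.9,"z": 11,"roll": -123.6},
    {"grip": 2,"x": 16,"y": 19.9,"z": 11,"roll": -123.6},
    {"grip": 2,"x": 16,"y": 19.9,"z": 11,"roll": -123.6},
    {"grip": 2,"x": 16,"y": 19.9,"z": 11,"roll": -123.6},
    {"grip": 2,"x": 16,"y": 19.9,"z": 11,"roll": -123.6},
    {"grip": 2,"x": 16,"y": 19.9,"z": 11,"roll": -123.6},
    {"grip": 2,"x": 16,"y": 19.9,"z": 12,"roll": -123.6},
    {"grip": 2,"x": 16,"y": 19.9,"z": 13.5,"roll": -123.6}
  ]
}}

```text
time: 25.3
eef_pos: [0.339, 0.1985, 0.0607]
ee_rot: [-3.139, 0.001, -0.984]
wrist_force: [-0.3, 1.2, -3.2]
gripper_width: 0.412
```

```bash
python3 - <<'E'
from h import *
D(); plan([.3375,.198,.017],np.radians(-56.3))
E
```

```text
D 25.038259796798968 z 60.68271652442004 F [-0.3  1.2 -3.2] w 0.4116 T [-0.    0.08  0.02] [-3.139e+00  1.000e-03 -9.840e-01]
tool cm [-0.04  0.16  4.37] roll -0.10526301202172351
```

{"op": "apply_moves", "data": {
  "increments": [
    {"grip": 2,"x": 0,"y": 0.15,"z": 2.5,"roll": 0},
    {"grip": 2,"x": 0,"y": 0.15,"z": 4,"roll": 0},
    {"grip": 2,"x": 0,"y": 0.15,"z": 4.4,"roll": 0},
    {"grip": 2,"x": 0,"y": 0.15,"z": 4.6,"roll": 0},
    {"grip": 2,"x": 0,"y": 0.15,"z": 4.6,"roll": 0}
  ]
}}

```text
time: 25.72
eef_pos: [0.3374, 0.197, 0.0145]
ee_rot: [-3.142, -0.0, -0.984]
wrist_force: [0.1, 0.1, -3.2]
gripper_width: 0.41
```

{"op": "apply_moves", "data": {
  "increments": [
    {"grip": 2,"x": 0,"y": 0,"z": 0.1,"roll": 0},
    {"grip": 2,"x": 0,"y": 0,"z": 0.15,"roll": 0},
    {"grip": 2,"x": 0,"y": 0,"z": 0.15,"roll": 0}
  ]
}}

```text
time: 25.97
eef_pos: [0.3375, 0.1974, 0.0135]
ee_rot: [-3.14, 0.0, -0.984]
wrist_force: [0.6, 0.5, -4.0]
gripper_width: 0.412
```

```bash
python3 - <<'E'
from h import *
D()
E
```

```text
D 26.849005500451327 z 13.541489231663418 F [ 0.6  0.5 -4. ] w 0.4117 T [-0.02  0.02  0.04] [-3.14   0.    -0.984]
```

{"op": "apply_moves", "data": {
  "increments": [
    {"grip": 2,"x": 0,"y": 0.05,"z": 0.1,"roll": 0},
    {"grip": 2,"x": 0,"y": 0.05,"z": 0.1,"roll": 0},
    {"grip": 2,"x": 0,"y": 0.05,"z": 0.1,"roll": 0}
  ]
}}

```text
time: 26.22
eef_pos: [0.337, 0.1969, 0.0123]
ee_rot: [-3.141, 0.0, -0.984]
wrist_force: [-1.0, 0.2, -1.4]
gripper_width: 0.408
```

{"op": "apply_moves", "data": {
  "increments": [
    {"grip": 2,"x": 0,"y": 0.05,"z": 0.1,"roll": 0},
    {"grip": 2,"x": 0,"y": 0.05,"z": 0.1,"roll": 0},
    {"grip": 2,"x": 0,"y": 0.05,"z": 0.1,"roll": 0}
  ]
}}

```text
time: 26.47
eef_pos: [0.337, 0.197, 0.012]
ee_rot: [-3.14, 0.0, -0.984]
wrist_force: [-1.1, -0.3, 4.3]
gripper_width: 0.406
```

```bash
python3 - <<'E'
from h import *
D()
E
```

```text
D 27.483926502586172 z 11.962986374393852 F [-1.1 -0.3  4.3] w 0.4063 T [0.1  0.29 0.01] [-3.14   0.    -0.984]
```

{"op": "apply_moves", "data": {
  "force": 20,
  "increments": [
    {"grip": 3,"x": 0,"y": 0,"z": 0.1,"roll": 0},
    {"grip": 3.45,"x": 0,"y": 0,"z": 0.15,"roll": 0},
    {"grip": 3.5,"x": 0,"y": 0,"z": 0.2,"roll": 0},
    {"grip": 3.53,"x": 0,"y": 0,"z": 0.2,"roll": 0},
    {"grip": 3.55,"x": 0,"y": 0,"z": 0.25,"roll": 0},
    {"grip": 3.55,"x": 0,"y": 0,"z": 0.25,"roll": 0}
  ]
}}

```text
time: 26.97
eef_pos: [0.3371, 0.197, 0.0109]
ee_rot: [-3.14, -0.0, -0.983]
wrist_force: [-7.7, -3.4, 15.4]
gripper_width: 0.413
```

```bash
python3 - <<'E'
from h import *
D()
E
```

```text
D 27.416360685370066 z 10.858643366118553 F [-7.7 -3.4 15.4] w 0.4132 T [-0.95  2.46  0.06] [-3.14  -0.    -0.983]
```

{"op": "apply_moves", "data": {
  "force": 20,
  "increments": [
    {"grip": 3.55,"x": 0,"y": 0.1,"z": 0.05,"roll": 0},
    {"grip": 3.55,"x": 0,"y": 0.15,"z": 0.05,"roll": 0},
    {"grip": 3.55,"x": 0,"y": 0.15,"z": 0.05,"roll": 0}
  ]
}}

```text
time: 27.22
eef_pos: [0.337, 0.197, 0.0108]
ee_rot: [-3.136, -0.0, -0.983]
wrist_force: [-1.2, -0.8, 11.2]
gripper_width: 0.412
```

```bash
python3 - <<'E'
from h import *
D()
E
```

```text
D 27.52212634292793 z 10.827180697218768 F [-1.2 -0.8 11.2] w 0.4124 T [-0.1   0.12 -0.03] [-3.136 -0.    -0.983]
```

Slightly more, then clamp and lift.

{"op": "apply_moves", "data": {
  "force": 20,
  "increments": [
    {"grip": 3.55,"x": 0,"y": 0,"z": 0.05,"roll": 0},
    {"grip": 3.55,"x": 0,"y": 0,"z": 0.1,"roll": 0},
    {"grip": 3.56,"x": 0,"y": 0,"z": 0.1,"roll": 0}
  ]
}}

```text
time: 27.47
eef_pos: [0.3367, 0.1968, 0.0095]
ee_rot: [-3.137, -0.0, -0.983]
wrist_force: [-0.6, -0.7, 10.5]
gripper_width: 0.424
```

{"op": "apply_moves", "data": {
  "force": 60,
  "increments": [
    {"grip": 2,"x": 0,"y": 0,"z": 0,"roll": 0},
    {"grip": 2,"x": 0,"y": 0,"z": 0,"roll": 0},
    {"grip": 2,"x": 0,"y": 0,"z": 0,"roll": 0},
    {"grip": 2,"x": 0,"y": 0,"z": -0.5,"roll": 0},
    {"grip": 2,"x": 0,"y": 0,"z": -2,"roll": 0},
    {"grip": 2,"x": 0,"y": 0,"z": -5,"roll": 0},
    {"grip": 2,"x": 0,"y": 0,"z": -8,"roll": 0},
    {"grip": 2,"x": 0,"y": 0,"z": -10,"roll": 0},
    {"grip": 2,"x": 0,"y": 0,"z": -10,"roll": 0}
  ]
}}

```text
time: 28.22
eef_pos: [0.3364, 0.1967, 0.111]
ee_rot: [-3.136, 0.001, -0.984]
wrist_force: [-0.3, 0.9, -2.7]
gripper_width: 0.409
```

```bash
python3 - <<'E'
from h import *
D();plan([.5,0,.2],np.radians(-180)+1e-3)
E
```

```text
D 28.141277909928096 z 110.95911818513176 F [-0.3  0.9 -2.7] w 0.4092 T [ 0.07  0.   -0.02] [-3.136e+00  1.000e-03 -9.840e-01]
tool cm [25.43 -2.78 -8.92] roll 123.5745693937046
```

{"op": "apply_moves", "data": {
  "increments": [
    {"grip": 2,"x": 25.4,"y": -2.8,"z": -8.9,"roll": 123.6},
    {"grip": 2,"x": 25.4,"y": -2.8,"z": -8.9,"roll": 123.6},
    {"grip": 2,"x": 25.4,"y": -2.8,"z": -8.9,"roll": 123.6},
    {"grip": 2,"x": 25.4,"y": -2.8,"z": -8.9,"roll": 123.6},
    {"grip": 2,"x": 25.4,"y": -2.8,"z": -8.9,"roll": 123.6},
    {"grip": 2,"x": 25.4,"y": -2.8,"z": -8.9,"roll": 123.6},
    {"grip": 2,"x": 25.4,"y": -2.8,"z": -8.9,"roll": 123.6},
    {"grip": 2,"x": 25.4,"y": -2.8,"z": -8.9,"roll": 123.6},
    {"grip": 2,"x": 25.4,"y": -2.8,"z": -8.9,"roll": 123.6},
    {"grip": 2,"x": 25.4,"y": -2.8,"z": -8.9,"roll": 123.6},
    {"grip": 2,"x": 25.4,"y": -2.8,"z": -8.9,"roll": 123.6},
    {"grip": 2,"x": 25.4,"y": -2.8,"z": -8.9,"roll": 123.6},
    {"grip": 2,"x": 25.4,"y": -2.8,"z": -8.9,"roll": 123.6},
    {"grip": 2,"x": 25.4,"y": -2.8,"z": -8.9,"roll": 123.6},
    {"grip": 2,"x": 25.4,"y": -2.8,"z": -8.9,"roll": 123.6},
    {"grip": 2,"x": 25.4,"y": -2.8,"z": -8.9,"roll": 123.6},
    {"grip": 2,"x": 25.4,"y": -2.8,"z": -8.9,"roll": 123.6},
    {"grip": 2,"x": 25.4,"y": -2.8,"z": -8.9,"roll": 123.6},
    {"grip": 2,"x": 25.4,"y": -2.8,"z": -8.9,"roll": 123.6},
    {"grip": 2,"x": 25.4,"y": -2.8,"z": -8.9,"roll": 123.6}
  ]
}}

```text
time: 29.88
eef_pos: [0.4986, -0.0003, 0.1942]
ee_rot: [-3.141, -0.003, -3.14]
wrist_force: [-0.2, -0.3, -3.6]
gripper_width: 0.411
```

```bash
python3 - <<'E'
import fit2; from fit2 import *
st();img=robot.snapshot('scene');cv2.imwrite('pics/s15r.png',img)
s=robot.get_state();G=s['eef_pos']+[0,0,.0187]
for fit2.TH in(28,31,34):
    v,o=fit2.fit(img,G,s['ee_rot'][2]+np.pi/2,[(310.5,156,323.5,230)],v0=(.42,.015,.018))
    if fit2.TH==31: cv2.imwrite('pics/f15.png',o)
E
```

```text
time 29.8833
eef_pos [ 4.986e-01 -3.000e-04  1.942e-01]
ee_rot [-3.1413e+00 -2.7000e-03 -3.1396e+00]
wrist_force [-0.1926 -0.3047 -3.6149]
torque [0.0176 0.008  0.0021]
gripper_width 0.4113
joint_pos [ 4.040e-01 -2.326e-01 -2.359e-01 -8.000e-04 -1.570e+00 -4.020e-01]
tilt 24.243329061383168 o,h mm [17.86970835 15.92871095] cost px 19.234375 area 442.328125
tilt 25.44269632202721 o,h mm [17.75681374 15.94516062] cost px 14.8125 area 413.625
tilt 26.993105622597053 o,h mm [17.39734614 16.43846647] cost px 19.078125 area 388.53125
```

View pics/f15.png

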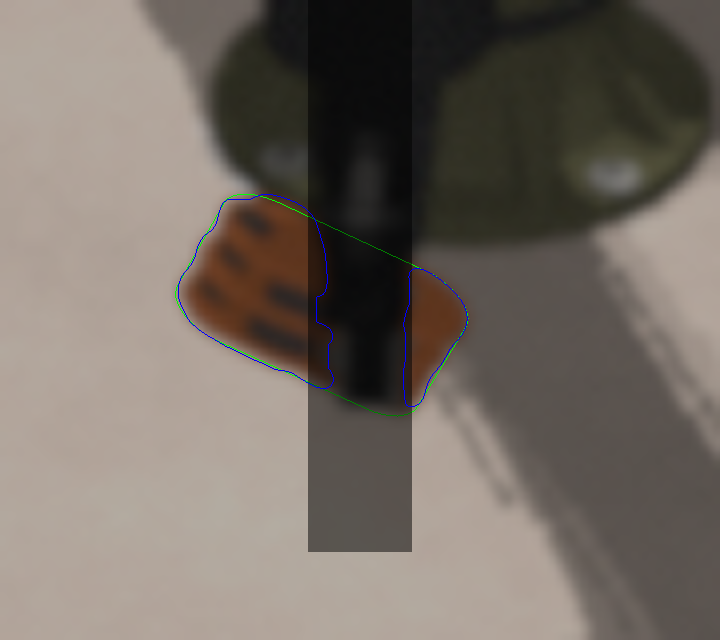

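```bash
python3 - <<'E'
from h import *
plan([.6244,-.2168,.192],-1.629)
E
```

```text
tool cm [-12.53 -21.68   0.24] roll -86.55139850233533
```

{"op": "apply_moves", "data": {
  "increments": [
    {"grip": 2,"x": -12.5,"y": -21.7,"z": 0,"roll": -86.5},
    {"grip": 2,"x": -12.5,"y": -21.7,"z": 0,"roll": -86.5},
    {"grip": 2,"x": -12.5,"y": -21.7,"z": 0,"roll": -86.5},
    {"grip": 2,"x": -12.5,"y": -21.7,"z": 0,"roll": -86.5},
    {"grip": 2,"x": -12.5,"y": -21.7,"z": 0,"roll": -86.5},
    {"grip": 2,"x": -12.5,"y": -21.7,"z": 0,"roll": -86.5},
    {"grip": 2,"x": -12.5,"y": -21.7,"z": 0,"roll": -86.5},
    {"grip": 2,"x": -12.5,"y": -21.7,"z": 0,"roll": -86.5},
    {"grip": 2,"x": -12.5,"y": -21.7,"z": 0,"roll": -86.5},
    {"grip": 2,"x": -12.5,"y": -21.7,"z": 0,"roll": -86.5},
    {"grip": 2,"x": -12.5,"y": -21.7,"z": 0,"roll": -86.5},
    {"grip": 2,"x": -12.5,"y": -21.7,"z": 0,"roll": -86.5},
    {"grip": 2,"x": -12.5,"y": -21.7,"z": 0,"roll": -86.5},
    {"grip": 2,"x": -12.5,"y": -21.7,"z": 0,"roll": -86.5},
    {"grip": 2,"x": -12.5,"y": -21.7,"z": 0,"roll": -86.5},
    {"grip": 2,"x": -12.5,"y": -21.7,"z": 0,"roll": -86.5}
  ]
}}

```text
time: 31.27
eef_pos: [0.6242, -0.2172, 0.1954]
ee_rot: [3.141, 0.0, -1.633]
wrist_force: [-0.5, -0.2, -3.2]
gripper_width: 0.409
```

```bash
python3 - <<'E'
from h import *
st();plan([.6244,-.2168,.189],-1.629)
E
```

```text
time 31.2667
eef_pos [ 0.6242 -0.2172  0.1954]
ee_rot [ 3.1408  0.     -1.6331]
wrist_force [-0.4536 -0.1791 -3.217 ]
torque [ 0.0365 -0.0146  0.0182]
gripper_width 0.4089
joint_pos [-3.3000e-02  2.0110e-01  1.9470e-01 -1.0000e-04 -1.5652e+00  1.5415e+00]
tool cm [-0.04 -0.02  0.64] roll -0.23485434532520652
```

{"op": "apply_moves", "data": {
  "increments": [
    {"grip": 2,"x": 0,"y": 0,"z": 0.4,"roll": -0.2},
    {"grip": 2,"x": 0,"y": 0,"z": 0.6,"roll": -0.2},
    {"grip": 2,"x": 0,"y": 0,"z": 0.6,"roll": -0.2},
    {"grip": 2,"x": 0,"y": 0,"z": 0.6,"roll": -0.2},
    {"grip": 2,"x": 0,"y": 0,"z": 0.6,"roll": -0.2}
  ]
}}

```text
time: 31.68
eef_pos: [0.6242, -0.2173, 0.1899]
ee_rot: [3.142, -0.0, -1.628]
wrist_force: [-0.3, 0.6, -3.9]
gripper_width: 0.412
```

```bash
python3 - <<'E'
from fit import *
st();plan([.6244,-.2168,.189],-1.629)
im=robot.snapshot('scene').copy();top=robot.snapshot('top');s=robot.get_state()
cv2.imwrite('pics/s16r.png',im)
R=frame(-.058,np.radians(25)); T=np.array([.6474,-.2181,.1988]); P=S@R.T+T
q=proj('scene',P); x0,y0=170,180; k=6
cr=cv2.resize(im[y0:y0+100,x0:x0+120],None,fx=k,fy=k,interpolation=2)
h=cv2.convexHull(np.round((q-[x0,y0]+.5)*k).astype(np.int32)); cv2.polylines(cr,[h],True,(0,255,0),1)
cv2.imwrite('pics/f16.png',cr);cv2.imwrite('pics/t16.png',top)
E
```

```text
time 31.6833
eef_pos [ 0.6242 -0.2173  0.1899]
ee_rot [ 3.1415e+00 -2.0000e-04 -1.6281e+00]
wrist_force [-0.2814  0.5996 -3.9211]
torque [-0.0519  0.0526  0.0259]
gripper_width 0.4119
joint_pos [-3.3000e-02  2.0080e-01  1.8430e-01  2.0000e-04 -1.5544e+00  1.5465e+00]
tool cm [-0.05 -0.02  0.09] roll 0.051046720306336155
```

View pics/f16.png

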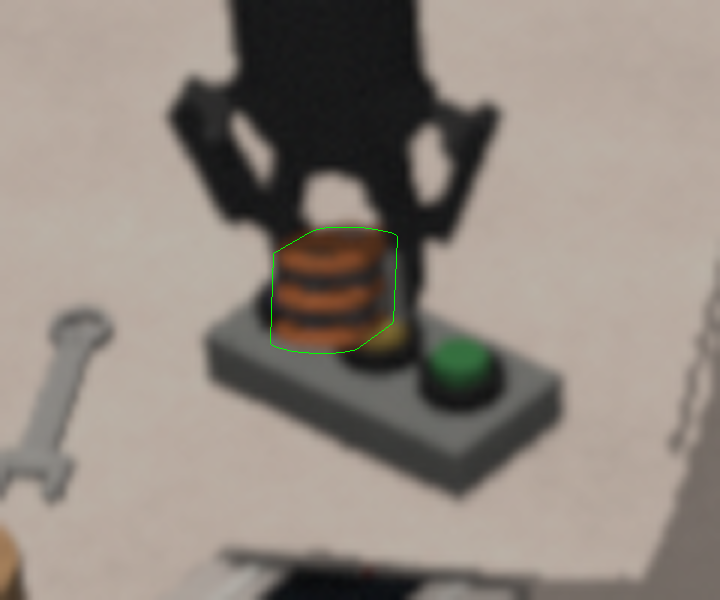

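View pics/t16.png

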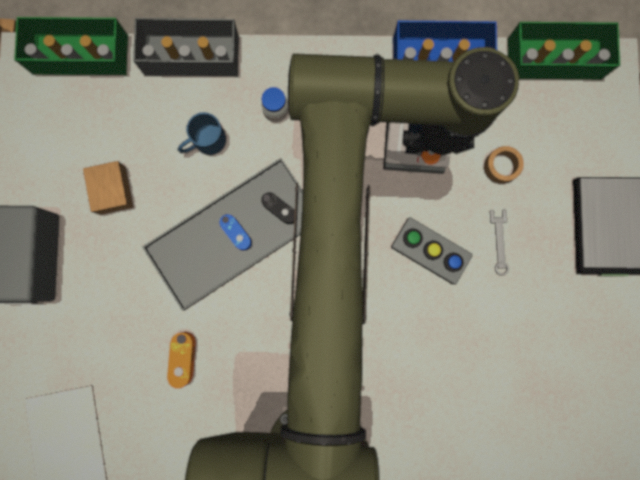

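{"op": "apply_moves", "data": {
  "increments": [
    {"grip": 2,"x": 0,"y": 0,"z": 0.1,"roll": 0},
    {"grip": 2,"x": 0,"y": 0,"z": 0.1,"roll": 0},
    {"grip": 2,"x": 0,"y": 0,"z": 0.1,"roll": 0},
    {"grip": 2,"x": 0,"y": 0,"z": 0.1,"roll": 0},
    {"grip": 2,"x": 0,"y": 0,"z": 0.1,"roll": 0},
    {"grip": 2,"x": 0,"y": 0,"z": 0.1,"roll": 0},
    {"grip": 2,"x": 0,"y": 0,"z": 0.1,"roll": 0},
    {"grip": 2,"x": 0,"y": 0,"z": 0.1,"roll": 0}
  ]
}}

```text
time: 32.45
eef_pos: [0.6242, -0.2173, 0.1889]
ee_rot: [-3.142, -0.0, -1.628]
wrist_force: [0.3, -0.0, -3.1]
gripper_width: 0.413
```

```bash
python3 - <<'E'
from fit import *
st();b=robot.snapshot('scene');a=cv2.imread('pics/s16r.png')
d=cv2.absdiff(a,b)[200:250,200:245];print('diff max/mean',d.max(),d.mean())
print(robot.close_job())
E
```

```text
time 32.45
eef_pos [ 0.6242 -0.2173  0.1889]
ee_rot [-3.1416e+00 -1.0000e-04 -1.6279e+00]
wrist_force [ 0.2783 -0.0087 -3.1282]
torque [-0.029   0.058   0.0322]
gripper_width 0.4134
joint_pos [-3.3100e-02  2.0080e-01  1.8260e-01  1.0000e-04 -1.5526e+00  1.5467e+00]
diff max/mean 33 2.6628148148148147
the job is handed in; nothing more can be done
None
```

I handed the job in at 32.5 s of the 56 s allowed, with the orange pulley held still above the reader's glass.

- **Keys:** I pressed green, then yellow, then blue, each down to TCP z = 46 mm (full travel) and let up again. The wrist force read 8 to 11 N at the bottom of each press.
- **Pulley:** I took the orange one from the tray, top image pixel (191, 267). The larger orange pulley at (181, 360) lies outside the tray, and I left it alone.
- **Tilt:** The moves keep the tool pointing straight down. So I turned the pulley in a loosened grip against the top edge of the tray's fixed wall. It took three passes, which measured 16.8°, 22.3° and finally 25.4° from a side-view outline fit, good to about 1.5°.
- **Final hold:** The TCP is at (0.624, -0.217, 0.189), steady, gripping with 60 N. That puts the underside centre about 12 cm square off the middle of the glass, with the hole end up the slope.

**Last checks:** In the scene image the pulley matched the expected outline to about 1 px. The two cameras disagree by about 1.3 px (2 to 3 mm), so the position is only known to roughly 2 to 3 mm. The pulley also slid a few millimetres in the grip while I turned it. I allowed for that using a value between two estimates of the slip. I saw no contact with the reader, and nothing else looked moved in the final top view, where the arm covers part of the scene.

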